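Clear the scrape-down tray into its covered waste well

ROBOT

A 7-joint arm with a two-finger parallel gripper is mounted at the origin on a cart in front of the work surface, level with it; the furniture and walls round the work are solid. World frame = base frame: x ahead of the robot, y to its left, z up, the work surface at z = 0. Lengths are in m, angles in rad, forces in N, time in s.
With the tool pointing down it reaches from about 0.4 to 0.85 m from the base axis. Payload 10.4 kg.
Tool frame: the origin (TCP) lies midway between the tips of the shut fingers; the grasp point (between the pads) lies 19 mm behind it; y points along the fingers, x is the direction in which the jaws open and shut, and the axes are right-handed (so a half turn about y gives the same grasp; the last joint's range is limited). The gripper opens to 87 mm and grips with 3 to 60 N. Pads are 19 mm wide; open, the fingers measure 117 mm over their backs; the gripper's body (75 mm by 190 mm) begins 51 mm behind the grasp point.
Start: joints at [1.154, 0.332, -0.065, 1.46, 0.022, 1.35, -0.088], TCP at [0.24, -0.577, 0.194] pointing down, gripper open.
Joint ranges: [-2.6, 2.6], [-0.5, 2.12], [-1.47, 1.34], [0.16, 2.42], [-1.27, 4.41], [0.06, 2.06], [-2.6, 2.6]. Speed limits (rad/s): [2.22, 2.22, 2.79, 2.79, 3.14, 3.14, 3.14].

INTERFACE

Orientations are given as a unit quaternion [x, y, z, w].
In Python, from bench import r gives the robot as it stands. The module is installed in compiled form; this text tells all that it offers.
- The arm moves only by the tool arm_command, never from a script. Its argument "deltas" is one flat list of numbers, 6 for each row, row after row: the shift along the tool's x, y, z in m, then the turn, a rotation vector about the tool's x, y, z in degrees. In form: [tx, ty, tz, ax, ay, az, tx, ty, tz, ax, ay, az, ...]. A call has 1 to 8 rows; each row is the pose to reach, as a shift and turn from the pose commanded when the call began, along the tool's axes at that moment; what a row does not reach only later rows make up. A row lasts 1/8 s, in which the tool goes at most 62.5 mm and 10.7 degrees, less where a joint would pass 70% of its speed; a pose out of reach is approached as far as the arm can. A call with a gripper value outside its range is refused whole. "hand" is the opening, from 0 (shut) to 1 (fully open), set as the call begins (left out, the last holds). The fingers move at their own pace and stop on an object; "grip_force" is the grip in N (left out, the last holds). Time passes only in rows, so rows that repeat a pose let the fingers close. It gives the time, the measured TCP pose, the force and the opening at its end, in the units of the state.
- r.read_state(): the state, without advancing time (a new reading comes with each control period).
- r.camera(name): name is "scene" or "top"; returns a dict with "image" (480x640x3 uint8, red, green, blue), "intrinsics" (3x3 intrinsics, pixels), "world_from_camera" (4x4, takes a point from camera to world coordinates). Camera axes: x right, y down, z forward; pixel columns grow to the right and rows downward; lengths in m; the calibration is good to about 2 mm. A picture is of the moment at which its call begins. There is no depth.
- r.close_job(): hands the job in, once; it reports no verdict.
Trained networks look in a picture, given as the dict that the camera call returned (one of the last four; its "shot" number tells which), for a name from the list of things; names that differ only in an ending like _2 or _b are one class to them, and where a whole thing is asked for, a point or a joint stands for the part that bears it (a point fixed in the world has none). Each returns a list of dicts, best first, with "conf" (0 to 1); they miss things now and then, are a little off and sometimes report something else, mostly with a low value. They report only what shows in the picture. A call takes as long as a camera call.
- r.boxes_of(picture, query): "centre" ([row, column] in pixels, amid what is visible of it).
- r.regions_of(picture, query): "region" (480x640 bool, what is visible of it) and "centre" ([row, column] in pixels, amid what is visible of it).
The state is a dict: "time": time; "joint_positions": joint angles; "joint_vel": joint speeds; "joint_torque": joint torques, N m; "ee_pos": TCP position; "eef_rot": TCP orientation; "ft_force": force on the tool from outside, world axes, zero at the start; "torque": the same for the moment, N m; "width": finger opening in m.
Only numpy, scipy, OpenCV 4.12 (cv2) and the standard library are available. Lean on these libraries where they do the work, as an engineer would, in place of code of your own. Each camera call takes 0.05 s, during which the arm holds its last target.

TASK

The four flakes of hardened filler on the scrape-down tray must go into its waste well: lift the cover's handle end over the two bumps and slide the cover fully open, then push the flakes into the well with the scraper block (not with the fingers). Set the scraper down flat on the bare plate, clear of the cover, then slide the cover shut again, lifting it over the bumps so that it drops fully home behind them. Leave the loose paint brush, the dropper bottle and the black can where they stand.

Things in the scene. Friction and masses are not known exactly. Their poses are not given: they have to be found in the camera images.
- tray: Grey sheet-steel scrape-down tray, fixed, 474 mm long (its y) x 158 wide (its x), 107 high. Origin: centre of its underside, on the bench; z up, +y toward the plate end (robot's left at yaw 0). From +y to -y: scraping plate (y 0.035 to 0.233), waste well (y -0.085 to 0.035), deck (y -0.085 to -0.235, top z 0.070, cheeks at x +-0.077 up to z 0.107) over which the open cover lies.
- plate_mid (a point): Middle of the bare steel plate, on its top: tray x 0, y 0.135, z 0.080. Plate 150 mm wide (x), 198 mm long (y), with side rims at x +-0.075 and an end rim at y 0.233 that stand 13 mm above it; at y 0.035 it ends in a straight open edge above the well.
- well_mid (a point): Middle of the waste well's floor: tray x 0, y -0.025, z 0.008. The well is 120 mm long (y) and 150 wide, 130 between two 10 mm ledges (top z 0.070) along its sides.
- bumps_mid (a point): Midway between the tops of two rigid steel detent bumps, one on each ledge of the well (tray x +-0.070), 8 mm high: tray y 0.015 to 0.023, tops at z 0.078. The cover's flange passes them only when lifted.
- cover_handle (a point): Centre of the dark grab bar on the aluminium cover (146 x 122 mm). Bar level, 76 mm long (tray y), 14 wide, 12 thick, on end posts, 35 mm above the sheet; when shut at tray x 0, y -0.010, z 0.120. Grip it across its width from above. Axes: the cover's, parallel to the tray's when it lies flat.
- cover_slide (a joint): Travel of the cover along the tray's -y, m: 0 shut over the well, 0.130 fully open over the deck; 1.2 N friction, stays where left. Its handle end has a downturned flange 12 mm deep (tray y 0.028 to 0.032 at 0). Shut, the flange lies behind the bumps with 5 mm of play: blocked at 0.005. Coming back lowered it strikes them at 0.017.
- cover (a joint): Lift of the cover's handle end, rad: 0 flat, grows as the handle rises, stop at 0.40. The cover (0.30 kg) swings about a rod at its -y end that runs in slots (tray y -0.088, z 0.083 when shut), 78 mm from the bar's centre and 118 mm from the flange. The flange clears the bumps above 0.07 rad (bar 5.5 mm up); raising the bar 10 to 15 mm is ample. It falls flat when let go.
- scraper: Scraper block 120 mm long (its x), 50 deep (y), 24 high, rubber sole, 0.30 kg; starts sole down on the bench beyond the tray's +y end. Origin: centre of the sole. A flat light-wood handle, 104 mm wide (x), 16 thick, leans 35 deg from vertical toward the block's +y: pinch it across its thickness with the tool tilted 35 deg. Push the block along its own -y, handle leaning back.
- scraper_grip (a point): Point to grip in the middle of the scraper's leaning handle: x 0, y 0.0276, z 0.0708 from the scraper's origin, 25 mm short of the handle's top end along the handle and 38 mm along it from the top of the block; axes those of the scraper.
- flat_brush: Flat paint brush lying on the bench, 208 mm long (its y), 34 wide, 14 high; origin centre of underside. Bystander.
- dropper_bottle: Small brown dropper bottle, 37 mm across, 117 mm high; origin centre of underside. Bystander.
- black_can: Slim black can with screw cap, 73 mm across, 206 mm high; origin centre of underside. Bystander.
- flake_1: Pale, flat, five-cornered flake of hardened filler, about 39 x 30 x 7 mm, 20 g, lying loose on the plate at the start; origin centre of its underside.
- flake_2: Pale, flat, five-cornered flake of hardened filler, about 36 x 33 x 8 mm, 20 g, lying loose on the plate at the start; origin centre of its underside.
- flake_3: Pale, flat, five-cornered flake of hardened filler, about 39 x 29 x 7 mm, 20 g, lying loose on the plate at the start; origin centre of its underside.
- flake_4: Pale, flat, five-cornered flake of hardened filler, about 34 x 29 x 9 mm, 20 g, lying loose on the plate at the start; origin centre of its underside.

How it is judged:
By the outcome, as a careful person would: the job done as asked, in the order asked, and still so for the second after the job is handed in, with the robot touching nothing.
It also fails if it takes over 64 s, if anything falls off the work surface, if the arm or the gripper's body presses on something with over 40 N, if the wrist force passes 120 N, or if a joint passes its speed limit or range.

## Working session

There is one attempt and no reset: what is moved stays moved. The work goes in short steps, Python scripts to look and compute and a tool call to move; the robot and the scene stay as the last step left them, time stands still between calls to the robot, and variables do not carry over. Pictures are saved under pics/ and viewed, and the job is handed in when it is done.

Besides the shell and the picture viewer there is one more tool, called after "Emit:" as name(argument=value, ...), one argument or row to a line, values as JSON. arm_command: Moves the arm, as the interface text tells. Its arguments: {"type":"object","properties":{"deltas":{"type":"array","items":{"type":"number"}},"hand":{"type":"number"},"grip_force":{"type":"number"}},"required":["deltas"]}

```bash
mkdir -p pics; ls
python3 - <<'E'
from bench import r
import cv2,pickle
s=r.read_state();print(s)
for n in ("scene","top"):
    p=r.camera(n);cv2.imwrite(f"pics/{n}0.png",p["image"][:,:,::-1])
    pickle.dump(p,open(f"{n}0.pkl","wb"))
    print(n,p["intrinsics"],p["world_from_camera"],p["shot"])
    for q in ["tray","cover_handle","cover","scraper","scraper_grip","flake_1","flat_brush","dropper_bottle","black_can","plate_mid","well_mid","bumps_mid"]:
        try:
            print(q,[(round(d["conf"],2),[round(float(c)) for c in d["centre"]]) for d in r.boxes_of(p,q)][:6])
        except Exception as e: print(q,e)
E
```

```text
pics
{'time': 0.0, 'joint_positions': array([ 1.15437369,  0.33289487, -0.06469759,  1.46092815,  0.02160362,
        1.34993647, -0.08850803]), 'joint_vel': array([-0.00157393, -0.00014626,  0.00102653, -0.00059203,  0.00064809,
        0.00061411,  0.00065294]), 'joint_torque': array([ 5.11033995e-04, -6.23259044e+01,  2.50446709e-02, -3.89908326e+01,
       -6.13119593e-02,  3.98093252e-02,  1.73330241e-04]), 'ee_pos': array([ 0.23964686, -0.57675544,  0.19294592]), 'eef_rot': array([-0.58789361,  0.39296021, -0.39206725,  0.58842727]), 'ft_force': array([ 0.90588321, -0.03551143,  0.48182917]), 'torque': array([ 0.05214511,  0.01107111, -0.01670259]), 'width': 0.08706314368053937}
scene [[457.49798944   0.         321.29074032]
 [  0.         457.49798944 238.1127501 ]
 [  0.           0.           1.        ]] [[-0.65009414 -0.38376042  0.65582433 -0.25133126]
 [-0.75962498  0.34940246 -0.54853242  0.59815931]
 [-0.0186416  -0.85477825 -0.51865849  0.71577251]
 [ 0.          0.          0.          1.        ]] 1
tray [(0.73, [259, 345])]
cover_handle [(0.63, [236, 356])]
cover 
[... 513 characters left out ...]
          1.        ]] [[ 0.05196901 -0.97863461  0.19893097  0.13388161]
 [-0.99864471 -0.05036444  0.0131211  -0.04177134]
 [-0.00282172 -0.19934325 -0.97992566  1.96863886]
 [ 0.          0.          0.          1.        ]] 2
tray []
cover_handle [(0.74, [250, 354])]
cover [(0.62, [247, 356]), (0.16, [245, 230])]
scraper [(0.73, [251, 232])]
scraper_grip [(0.67, [247, 228]), (0.33, [247, 344])]
flake_1 [(0.64, [252, 296]), (0.61, [232, 315]), (0.53, [260, 315]), (0.44, [233, 296])]
flat_brush [(0.61, [231, 166])]
dropper_bottle [(0.59, [229, 449])]
black_can [(0.61, [266, 457])]
plate_mid [(0.69, [248, 343])]
well_mid [(0.7, [247, 341]), (0.66, [268, 458])]
bumps_mid [(0.93, [244, 344])]
```

View pics/scene0.png

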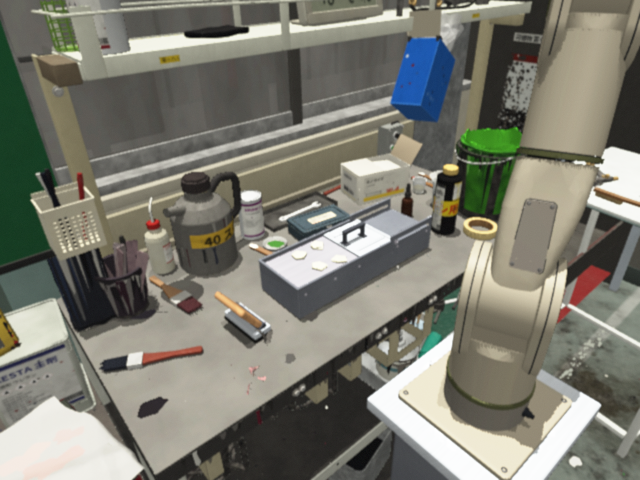

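```bash
python3 -c "
import cv2
a=cv2.imread('pics/top0.png')[190:320,140:480];cv2.imwrite('pics/top0c.png',cv2.resize(a,None,fx=2.3,fy=2.3,interpolation=cv2.INTER_CUBIC))
a=cv2.imread('pics/scene0.png')[150:400,120:480];cv2.imwrite('pics/scene0c.png',cv2.resize(a,None,fx=2.2,fy=2.2,interpolation=cv2.INTER_CUBIC))"
```

```text
(no output)
```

View pics/top0c.png

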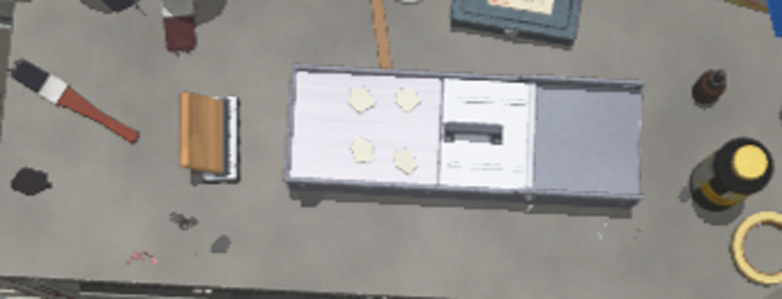

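View pics/scene0c.png

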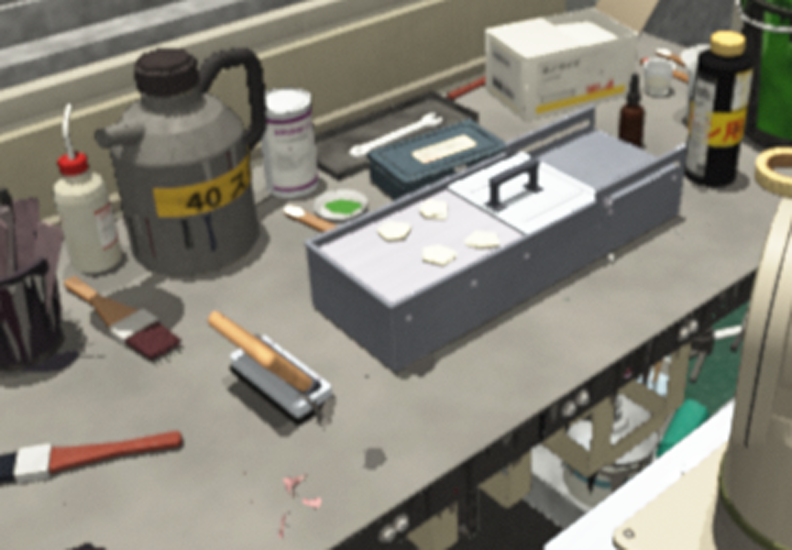

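```bash
python3 -c "
import cv2
a=cv2.imread('pics/top0.png')
def c(n,im,r0,r1,c0,c1,f):
    b=cv2.resize(im[r0:r1,c0:c1],None,fx=f,fy=f,interpolation=cv2.INTER_NEAREST)
    for k in range(c0-c0%10+10,c1,10):
        cv2.putText(b,str(k),((k-c0)*f,8),0,.3,(0,0,255),1); cv2.line(b,((k-c0)*f,10),((k-c0)*f,14),(0,0,255),1)
    for k in range(r0-r0%10+10,r1,10):
        cv2.putText(b,str(k),(0,(k-r0)*f+4),0,.3,(0,0,255),1);cv2.line(b,(20,(k-r0)*f),(25,(k-r0)*f),(0,0,255),1)
    cv2.imwrite(n,b)
c('pics/t1.png',a,210,285,260,350,8)
c('pics/t2.png',a,210,285,330,425,8)
c('pics/t3.png',a,220,280,205,265,10)
s=cv2.imread('pics/scene0.png')
c('pics/s1.png',s,200,320,255,350,5)
c('pics/s2.png',s,195,280,330,440,7)
c('pics/s3.png',s,280,350,205,280,8)
"
```

```text
(no output)
```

View pics/t1.png

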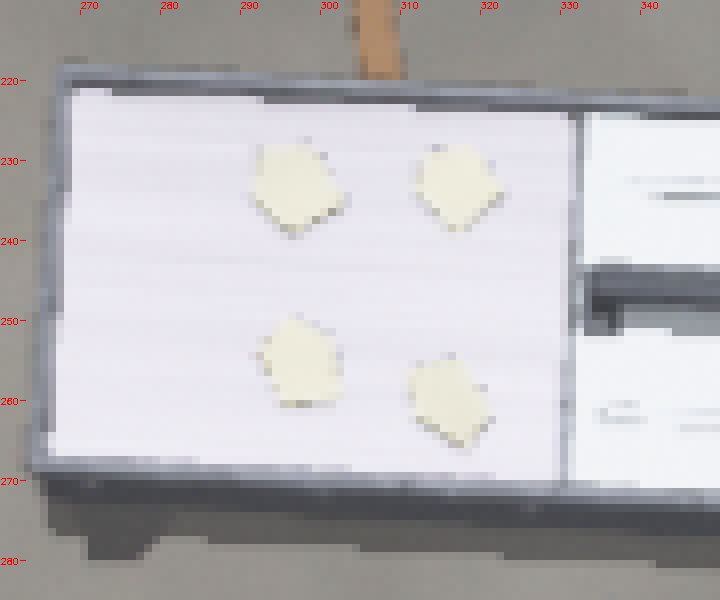

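View pics/t2.png

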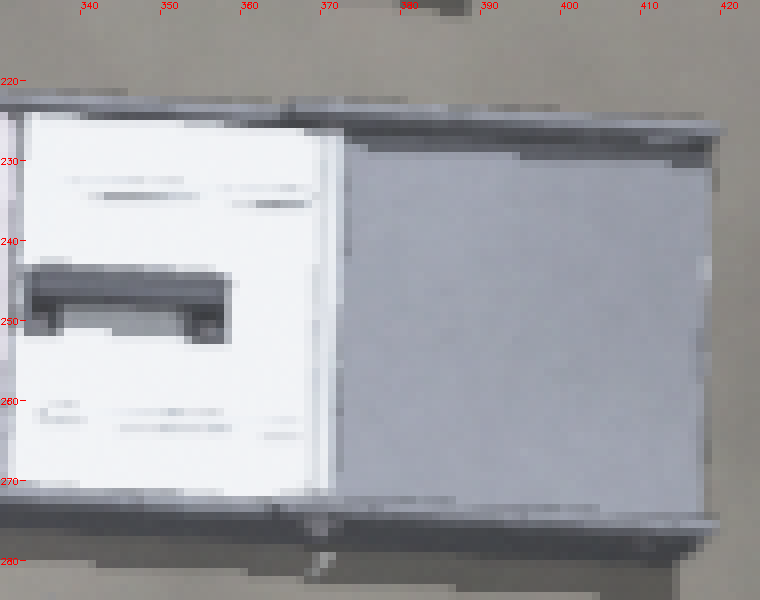

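View pics/t3.png

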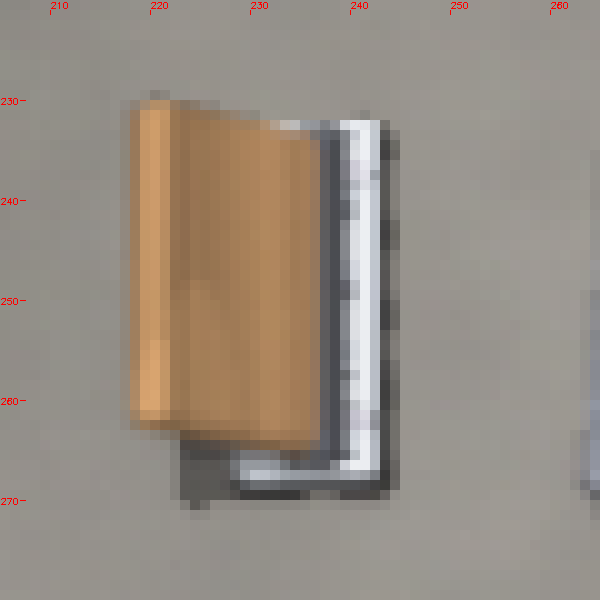

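View pics/s1.png

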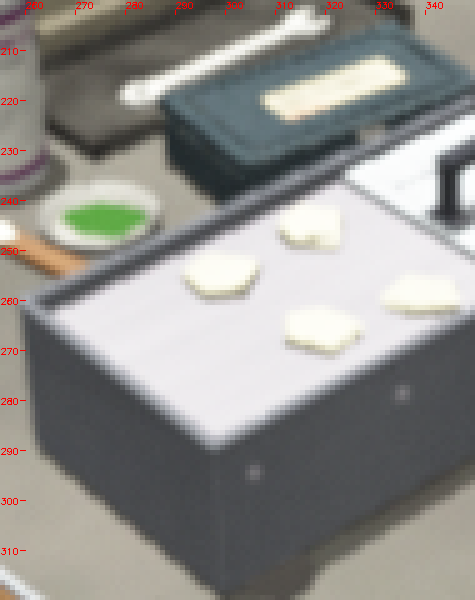

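View pics/s2.png

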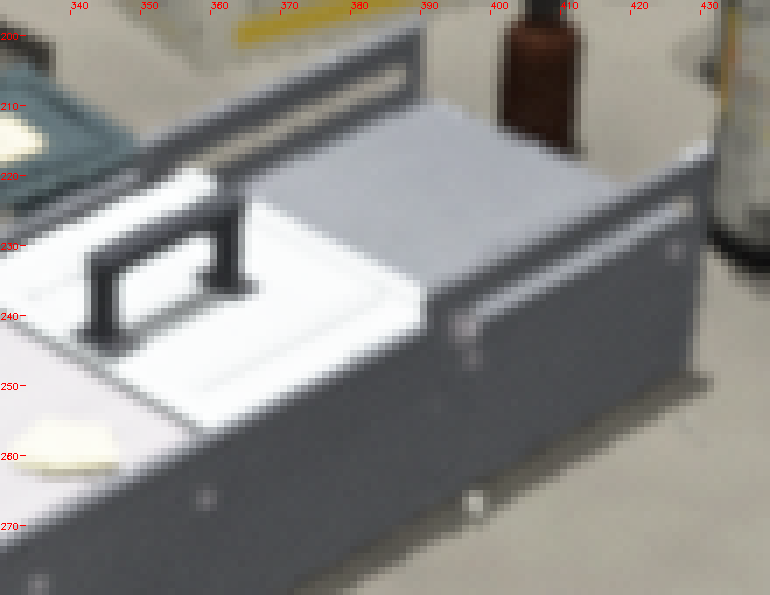

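View pics/s3.png

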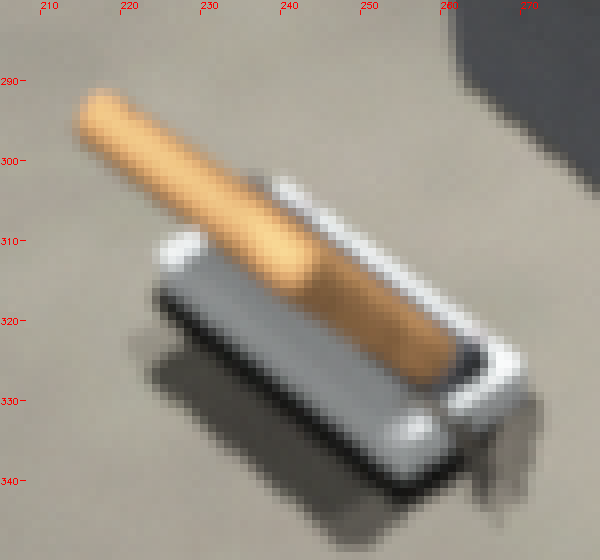

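```bash
cat > h.py <<'E'
import numpy as np,pickle,cv2
from scipy.optimize import least_squares
from scipy.spatial.transform import Rotation as R
C={n:pickle.load(open(f"{n}0.pkl","rb")) for n in("scene","top")}
def proj(cam,P):
    c=C[cam];W=np.linalg.inv(c["world_from_camera"]);q=np.atleast_2d(P)@W[:3,:3].T+W[:3,3]
    q=q@c["intrinsics"].T;return q[:,:2]/q[:,2:]
def ray(cam,uv,z):
    c=C[cam];T=c["world_from_camera"];d=T[:3,:3]@np.linalg.solve(c["intrinsics"],[uv[0],uv[1],1.]);o=T[:3,3]
    return o+d*(z-o[2])/d[2]
def pose(p,L):
    c,s=np.cos(p[2]),np.sin(p[2]);L=np.atleast_2d(L);return np.c_[p[0]+c*L[:,0]-s*L[:,1],p[1]+s*L[:,0]+c*L[:,1],L[:,2]]
def fit(obs,p0,w={"top":1,"scene":1}):
    def f(p):return np.concatenate([w[c]*(proj(c,pose(p,l))[0]-(np.array(uv)-.5)) for c,uv,l in obs])
    return least_squares(f,p0,loss="soft_l1"),f
E
python3 - <<'E'
from h import *
o=[("top",(267,218.5),(.079,.237,.093)),("top",(264,269.5),(-.079,.237,.093)),("top",(331.5,224),(.075,.035,.08)),("top",(330.3,270),(-.075,.035,.08)),
("top",(419.7,226),(.079,-.237,.107)),("top",(419,275.5),(-.079,-.237,.107)),("top",(345,245.6),(0,-.01,.126)),
("scene",(298,289.4),(-.079,.237,.093)),("scene",(260,260),(.079,.237,.093)),("scene",(299,319.4),(-.079,.237,0)),("scene",(262.4,288),(.079,.237,0)),
("scene",(390,198.6),(.079,-.237,.107)),("scene",(431.7,216),(-.079,-.237,.107)),("scene",(428.6,248.6),(-.079,-.237,0))]
for w in ({"top":1,"scene":1},{"top":1,"scene":0},{"top":0,"scene":1}):
    s,f=fit(o,[.6,-.1,0],w);print(s.x.round(4),np.degrees(s.x[2]).round(2));print(f(s.x).reshape(-1,2).round(1).tolist())
p=s.x
# scraper
o=[("top",(243,232),(.06,-.025,.024)),("top",(243,267.3),(-.06,-.025,.024)),
("scene",(270.5,325.5),(-.06,-.025,.024)),("scene",(258,340),(-.06,.025,.024)),("scene",(225,312),(.06,.025,.024)),("scene",(239,302.5),(.06,-.025,.024)),("scene",(256,343),(-.06,.025,0)),("scene",(225,317.5),(.06,.025,0))]
# handle top end: along dir (0,sin35,cos35) from grip 25mm
t=np.array([0,.0276+.025*np.sin(np.radians(35)),.0708+.025*np.cos(np.radians(35))]);print(t)
n=np.array([0,np.cos(np.radians(35)),-np.sin(np.radians(35))])*.008
o+=[("top",(218,230.5),tuple(t+n+[.052,0,0])),("top",(218,262.7),tuple(t+n+[-.052,0,0]))]
for w in ({"top":1,"scene":1},{"top":1,"scene":0},{"top":0,"scene":1}):
    s,f=fit(o,[.6,.3,0],w);print(s.x.round(4),np.degrees(s.x[2]).round(2));print(f(s.x).reshape(-1,2).round(1).tolist())
E
```

```text
[ 0.4847 -0.1157 -0.0018] -0.1
[[0.1, -0.2], [-0.4, -0.8], [0.5, -0.1], [-0.6, 1.6], [1.3, -0.7], [1.0, 0.9], [1.3, -0.1], [-0.4, 0.3], [-2.0, 0.2], [0.5, 2.2], [-1.1, 2.4], [-0.1, -1.5], [0.8, -0.4], [-0.1, -0.4]]
[ 0.4848 -0.1143  0.003 ] 0.17
[[-0.5, 0.1], [-0.8, -0.4], [-0.0, -0.1], [-0.9, 1.6], [0.7, -1.1], [0.7, 0.4], [0.8, -0.1], [-0.0, 0.0], [-0.0, 0.0], [0.0, 0.0], [-0.0, 0.0], [-0.0, -0.0], [0.0, -0.0], [-0.0, -0.0]]
[ 0.486  -0.1181 -0.0056] -0.32
[[0.0, -0.0], [0.0, -0.0], [0.0, -0.0], [0.0, 0.0], [0.0, -0.0], [0.0, 0.0], [0.0, -0.0], [-0.3, -0.5], [-1.6, -0.6], [0.6, 1.3], [-0.7, 1.6], [0.4, -1.8], [1.1, -0.7], [0.2, -0.7]]
[0.         0.04193941 0.0912788 ]
[0.4717 0.2193 0.08  ] 4.58
[[0.7, -0.7], [0.9, 1.1], [2.3, -0.1], [-3.0, -3.2], [-2.0, -0.3], [1.4, -0.8], [0.0, 1.9], [-0.7, 2.1], [-0.2, -0.2], [-0.3, 0.8]]
[0.4726 0.2202 0.0783] 4.49
[[0.5, -0.9], [0.6, 0.9], [0.0, -0.0], [-0.0, -0.0], [-0.0, -0.0], [0.0, -0.0], [-0.0, 0.0], [-0.0, 0.0], [-0.5, -0.5], [-0.6, 0.5]]
[0.4711 0.2187 0.0802] 4.6
[[0.0, -0.0], [0.0, 0.0], [2.6, -0.1], [-2.6, -3.2], [-1.7, -0.3], [1.8, -0.7], [0.4, 1.9], [-0.4, 2.1], [-0.0, 0.0], [-0.0, 0.0]]
```

```bash
cat >> h.py <<'E'
TR=np.array([.4853,-.1157,0.0])
def rot():
    from bench import r
    s=r.read_state();return s,R.from_quat(s["eef_rot"])
def delta(p,Rt=None):
    "shift & turn from current measured pose to target p (tool axes)"
    s,Rc=rot();d=Rc.inv().apply(np.array(p)-s["ee_pos"]);rv=np.zeros(3)
    if Rt is not None: rv=(Rc.inv()*Rt).as_rotvec(degrees=True)
    return d,rv
def frame(y,x):
    y=np.array(y)/np.linalg.norm(y);x=np.array(x);x=x-y*(x@y);x/=np.linalg.norm(x);return R.from_matrix(np.c_[x,y,np.cross(x,y)])
E
python3 - <<'E'
from h import *
for u,v,z in [(462,258,.2),(449,229,.06),(166,231,.01)]: print(ray("top",(u,v),z).round(3))
for n,uv in dict(f1=(296,233.5),f2=(316,233.5),f3=(296.5,255.5),f4=(316,260)).items(): print(n,(ray("top",uv,.084)-TR).round(3))
for uv in [(290.5,233),(303,233),(296,227),(296,239.5),(291.5,255),(316,227.5),(317,266),(322.5,233),(268,245),(268,269)]: print(uv,(ray("top",uv,.084)-TR).round(3))
s,Rc=rot();print(Rc.as_matrix().round(3))
for sx in(1,-1): print(delta([.485,-.1255,.15],frame([0,0,-1],[sx,0,0])))
E
```

```text
[ 0.45  -0.458  0.2  ]
[ 0.565 -0.45   0.06 ]
[0.523 0.449 0.01 ]
f1 [0.036 0.143 0.084]
f2 [0.039 0.082 0.084]
f3 [-0.033  0.138  0.084]
f4 [-0.044  0.077  0.084]
(290.5, 233) [0.037 0.161 0.084]
(303, 233) [0.039 0.122 0.084]
(296, 227) [0.056 0.145 0.084]
(296, 239.5) [0.017 0.142 0.084]
(291.5, 255) [-0.032  0.153  0.084]
(316, 227.5) [0.058 0.082 0.084]
(317, 266) [-0.062  0.073  0.084]
(322.5, 233) [0.042 0.062 0.084]
(268, 245) [-0.005  0.228  0.084]
(268, 269) [-0.079  0.223  0.084]
[[ 0.384  0.     0.923]
 [-0.923 -0.     0.384]
 [ 0.    -1.     0.   ]]
(array([-0.32307911,  0.04376268,  0.39968177]), array([ 2.07072293e-03, -6.74416298e+01,  7.00852706e-03]))
(array([-0.32307911,  0.04376268,  0.39968177]), array([-7.80710620e-03,  1.12558370e+02,  2.30666925e-03]))
```

Emit:
arm_command(
  deltas=[0,-0.06,0,0,0,0,0,-0.11,0,0,0,0,-0.03,-0.12,0.05,0,-10,0,-0.07,-0.12,0.095,0,-20,0,-0.11,-0.12,0.14,0,-30,0,-0.15,-0.12,0.185,0,-40,0,-0.19,-0.12,0.23,0,-50,0,-0.23,-0.12,0.28,0,-60,0],
  hand=0.6,
)

```text
time: 2.3
ee_pos: [0.4098, -0.257, 0.3141]
eef_rot: [0.706, -0.044, 0.044, -0.705]
ft_force: [1.0, -1.3, 0.3]
width: 0.0522
```

```bash
python3 -c "
from h import *
s,Rc=rot();print(s['time'],s['ee_pos'],s['joint_positions'].round(2),s['width'],Rc.as_matrix().round(3))
print(delta([.485,-.1255,.2],frame([0,0,-1],[1,0,0])))"
```

```text
2.3 [ 0.4098418  -0.25696678  0.31408396] [ 0.86 -0.   -0.39  1.6   0.    1.55  0.34] 0.05224857785299522 [[ 0.992  0.001  0.124]
 [-0.124 -0.001  0.992]
 [ 0.001 -1.    -0.001]]
(array([0.05816624, 0.11399989, 0.13988615]), array([ 0.0513199 , -7.13923307,  0.03228501]))
```

Emit:
arm_command(
  deltas=[0.02,0.02,0.05,0,-3.5,0,0.04,0.05,0.1,0,-7.1,0,0.058,0.1,0.14,0,-7.1,0,0.058,0.15,0.14,0,-7.1,0,0.058,0.19,0.14,0,-7.1,0,0.058,0.212,0.14,0,-7.1,0,0.058,0.212,0.14,0,-7.1,0],
)

```text
time: 3.18
ee_pos: [0.484, -0.1271, 0.1005]
eef_rot: [-0.707, 0.003, -0.001, 0.707]
ft_force: [0.4, 0.5, 0.6]
width: 0.0522
```

```bash
python3 -c "
from h import *
from bench import r
s,Rc=rot();print(s['ee_pos'],Rc.as_rotvec(degrees=True))
print(delta([.485,-.1255,.101],frame([0,0,-1],[1,0,0])))
p=r.camera('scene');a=p['image'][:,:,::-1][150:320,280:480];cv2.imwrite('pics/a1.png',cv2.resize(a,None,fx=3.5,fy=3.5))
p=r.camera('top');a=p['image'][:,:,::-1][190:320,260:440];cv2.imwrite('pics/a1t.png',cv2.resize(a,None,fx=4,fy=4))"
```

```text
[ 0.48396352 -0.12705087  0.10053503] [-89.94208474   0.3771555   -0.13541536]
(array([ 0.00102637, -0.00046618,  0.00155721]), array([-0.05759104, -0.32635765, -0.15391773]))
```

View pics/a1.png

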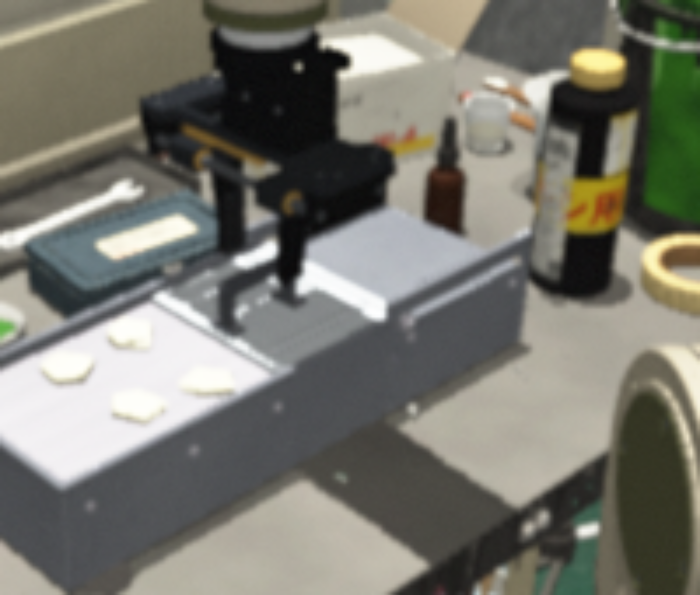

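The open fingers straddle the bar (bar about pixel 255,290 in the crop, fingers either side). Next I close the gripper.

Emit:
arm_command(
  deltas=[0.0005,0,0.001,0,0,0,0.0005,0,0.001,0,0,0,0.0005,0,0.001,0,0,0,0.0005,0,0.001,0,0,0],
  hand=0,
  grip_force=25,
)

```text
time: 3.78
ee_pos: [0.4856, -0.1264, 0.1019]
eef_rot: [0.707, -0.002, 0.002, -0.707]
ft_force: [-0.0, 0.2, -0.3]
width: 0.0199
```

Emit:
arm_command(
  deltas=[0,0,0,0,0,0,0,0,0,0,0,0,0,0,0,0,0,0,0,-0.006,-0.0015,4.3,0,0,0,-0.0115,-0.0036,8.6,0,0,0,-0.0115,-0.0036,8.6,0,0],
)

```text
time: 4.53
ee_pos: [0.4854, -0.1318, 0.1131]
eef_rot: [-0.652, 0.003, -0.004, 0.758]
ft_force: [-0.3, 0.4, -0.7]
width: 0.0001
```

```bash
python3 -c "
from h import *
from bench import r
s,Rc=rot();print(s['ee_pos'],Rc.as_matrix().round(3),s['ft_force'],s['torque'])
p=r.camera('scene');a=p['image'][:,:,::-1][170:300,290:450];cv2.imwrite('pics/a2.png',cv2.resize(a,None,fx=4.5,fy=4.5))"
```

```text
[ 0.48543983 -0.13179867  0.11313553] [[ 1.     0.001  0.009]
 [-0.009  0.149  0.989]
 [-0.    -0.989  0.149]] [-0.32587964  0.42867562 -0.67536158] [-0.16476552 -0.07882589 -0.0252428 ]
```

View pics/a2.png

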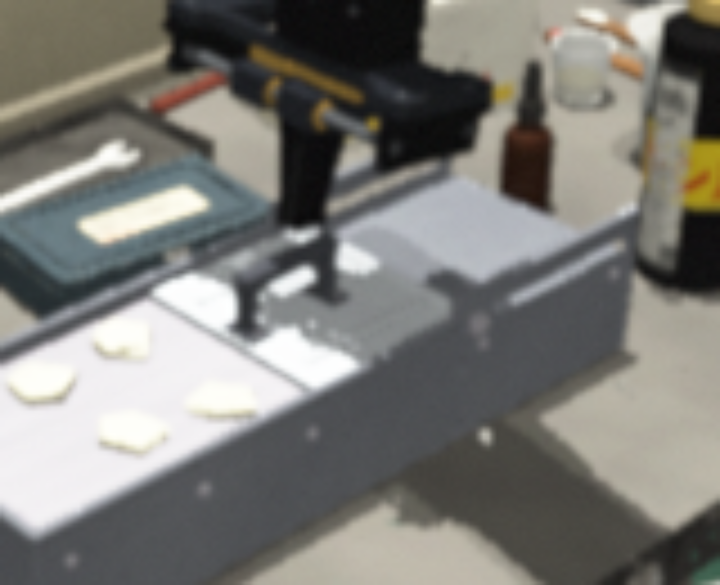

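```bash
python3 -c "
from h import *
print(proj('scene',[[.4854,-.1318,.1131],[.485,-.1255,.12],[.485,-.1255-.038,.12],[.485,-.1255+.038,.12]]))
from bench import r
p=r.camera('top');a=p['image'][:,:,::-1][200:300,300:420];cv2.imwrite('pics/a2t.png',cv2.resize(a,None,fx=6,fy=6))
p=r.camera('scene');a=p['image'][:,:,::-1][200:260,320:400];cv2.imwrite('pics/a2s.png',cv2.resize(a,None,fx=9,fy=9,interpolation=0))
"
```

```text
[[354.48392965 229.45869275]
 [352.89661143 228.04206495]
 [363.26877732 223.19424045]
 [342.15424439 233.06291697]]
```

View pics/a2t.png

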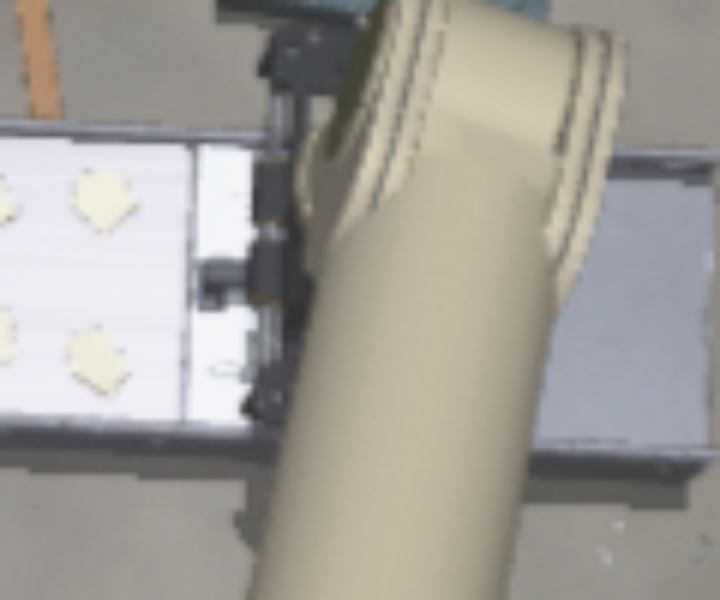

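View pics/a2s.png

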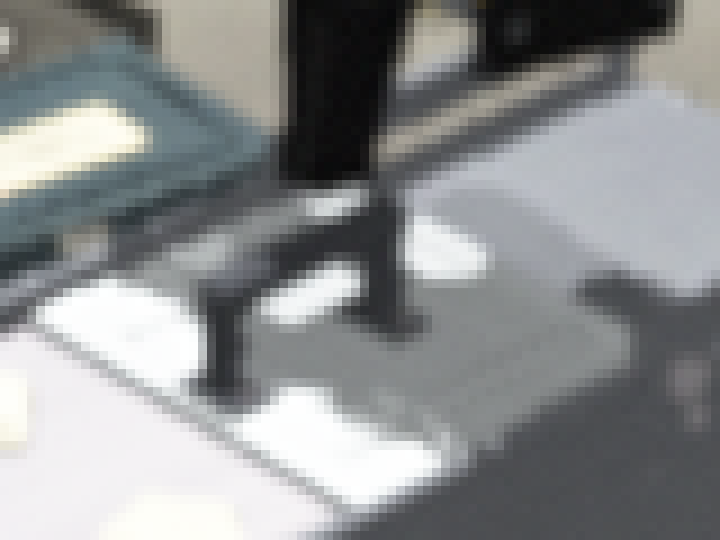

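The grasp missed. The fingers are fully shut, and their tips show at scene pixel (356,220), where (354,229) was predicted. I'll raise the tool and compare the visible fingertips with the reported TCP.

Emit:
arm_command(
  deltas=[0,-0.04,0,0,0,0,0,-0.07,0,-8.6,0,0,0,-0.07,0.02,-8.6,0,0],
)

```text
time: 5.05
ee_pos: [0.4872, -0.1182, 0.1879]
eef_rot: [0.709, 0.001, 0.002, -0.706]
ft_force: [0.2, 0.6, -1.3]
width: 0.0003
```

```bash
python3 -c "
from h import *
from bench import r
s,Rc=rot();print(s['ee_pos'],Rc.as_matrix().round(3),s['time'])
p=r.camera('scene');a=p['image'][:,:,::-1].copy();e=s['ee_pos']
q=proj('scene',[e,e-.019*Rc.as_matrix()[:,1],e-.07*Rc.as_matrix()[:,1]]);print(q)
for x in q: cv2.circle(a,tuple(int(round(t)) for t in x),1,(0,0,255),-1)
a=a[140:240,300:420];cv2.imwrite('pics/a3.png',cv2.resize(a,None,fx=6,fy=6,interpolation=0))
p=r.camera('top');a=p['image'][:,:,::-1][200:300,300:420].copy()
for x in proj('top',[e]): cv2.circle(a,(int(x[0]-300),int(x[1]-200)),1,(0,0,255),-1)
cv2.imwrite('pics/a3t.png',cv2.resize(a,None,fx=6,fy=6,interpolation=0))
"
```

```text
[ 0.48719026 -0.11821251  0.18787641] [[ 1.     0.004  0.002]
 [-0.002 -0.004  1.   ]
 [ 0.004 -1.    -0.004]] 5.05
[[350.66456808 205.3299994 ]
 [350.77768456 198.55670626]
 [351.09130184 179.77763967]]
```

View pics/a3.png

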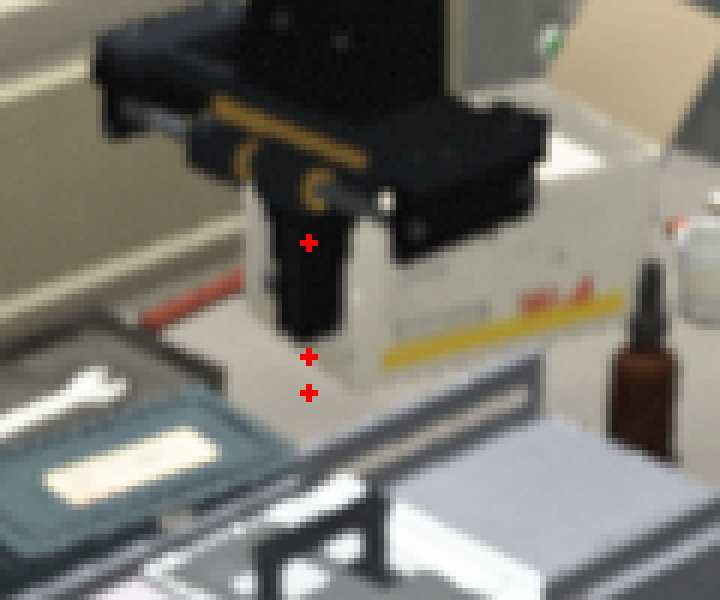

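View pics/a3t.png

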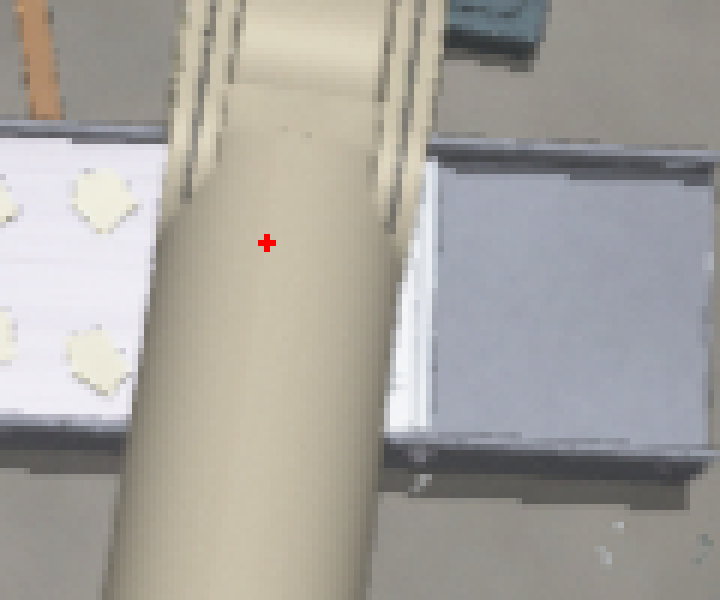

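Emit:
arm_command(
  deltas=[-0.002,0,-0.007,0,0,0,-0.002,0,-0.007,0,0,0,-0.002,0.03,-0.007,0,0,0,-0.002,0.06,-0.007,0,0,0,-0.002,0.09,-0.007,0,0,0,-0.002,0.102,-0.007,0,0,0,-0.002,0.102,-0.007,0,0,0],
  hand=0.6,
)

```text
time: 6.02
ee_pos: [0.4831, -0.1279, 0.083]
eef_rot: [-0.707, 0.003, -0.002, 0.707]
ft_force: [-0.1, 0.7, -0.4]
width: 0.0515
```

```bash
python3 -c "
from h import *
from bench import r
s,Rc=rot();print(s['ee_pos'],s['ft_force'],s['time'])
p=r.camera('scene');a=p['image'][:,:,::-1].copy();e=s['ee_pos']
M=Rc.as_matrix()
q=proj('scene',[e-.025*M[:,1]+k*.026*M[:,0] for k in(-1,1)])
for x in q: cv2.circle(a,tuple(int(round(t)) for t in x),0,(0,0,255),-1)
a=a[170:260,320:400];cv2.imwrite('pics/a4.png',cv2.resize(a,None,fx=7,fy=7,interpolation=0))
"
```

```text
[ 0.48310628 -0.12791113  0.08299574] [-0.1453113   0.69641443 -0.40407911] 6.025
```

View pics/a4.png

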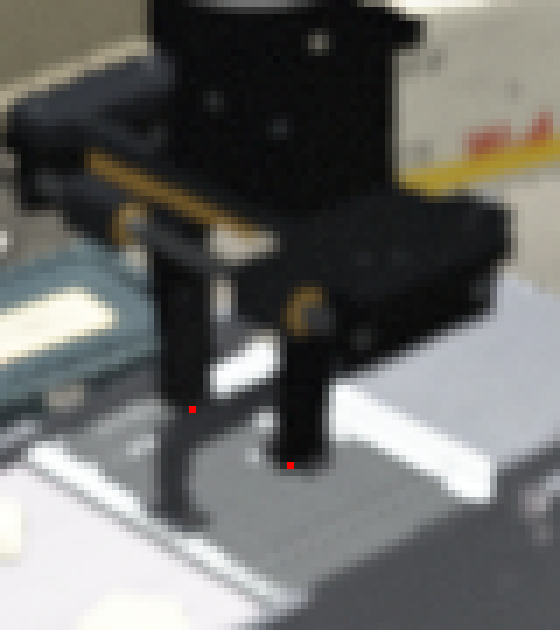

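Emit:
arm_command(
  deltas=[0.0015,0.003,0.002,0,0,0,0.0015,0.006,0.002,0,0,0,0.0015,0.006,0.002,0,0,0,0.0015,0.006,0.002,0,0,0,0.0015,0.006,0.002,0,0,0,0.0015,0.006,0.002,0,0,0,0.0015,0.006,0.002,0,0,0],
  hand=0,
  grip_force=25,
)

```text
time: 6.95
ee_pos: [0.486, -0.1257, 0.0778]
eef_rot: [0.707, -0.001, 0.003, -0.707]
ft_force: [6.0, -0.3, -2.5]
width: 0.0135
```

Emit:
arm_command(
  deltas=[0,-0.004,0,3,0,0,0,-0.009,0,6,0,0,0,-0.0125,-0.001,8.6,0,0,0,-0.0125,-0.001,8.6,0,0],
)

```text
time: 7.45
ee_pos: [0.486, -0.1277, 0.0902]
eef_rot: [-0.652, 0.002, -0.004, 0.758]
ft_force: [6.1, -0.8, -4.8]
width: 0.0138
```

```bash
python3 -c "
from h import *
from bench import r
s,Rc=rot();print(s['ee_pos'],s['ft_force'],s['width'])
p=r.camera('scene');a=p['image'][:,:,::-1].copy()
a=a[170:270,310:400];cv2.imwrite('pics/a5.png',cv2.resize(a,None,fx=6,fy=6,interpolation=0))
"
```

```text
[ 0.48597022 -0.127708    0.09016296] [ 6.05443158 -0.81437295 -4.76405783] 0.013781519306590887
```

View pics/a5.png

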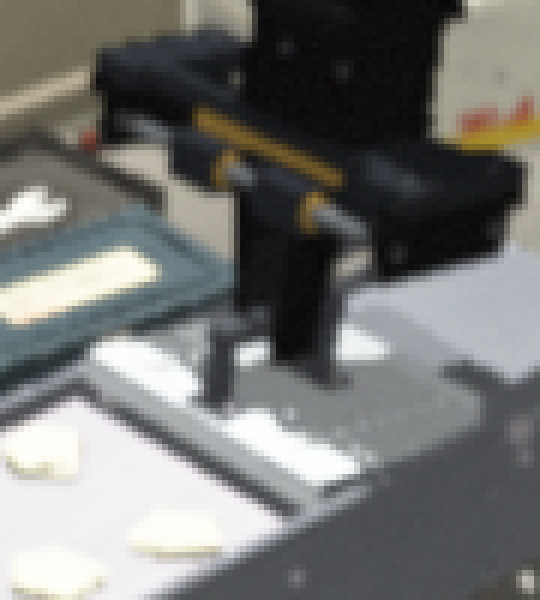

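Emit:
arm_command(
  deltas=[0,-0.0037,-0.0247,0,0,0,0,-0.0082,-0.0544,0,0,0,0,-0.0127,-0.084,0,0,0,0,-0.0172,-0.1137,0,0,0,0,-0.019,-0.126,0,0,0,0,-0.019,-0.126,0,0,0],
)

```text
time: 8.25
ee_pos: [0.4853, -0.2548, 0.0899]
eef_rot: [-0.652, 0.001, -0.003, 0.758]
ft_force: [6.6, -2.1, -3.5]
width: 0.0136
```

Emit:
arm_command(
  deltas=[0,-0.0004,-0.0025,0,0,0,0,-0.0008,-0.005,0,0,0,0,-0.0008,-0.005,0,0,0],
)

```text
time: 8.62
ee_pos: [0.4853, -0.2561, 0.0903]
eef_rot: [-0.651, 0.001, -0.002, 0.759]
ft_force: [2.9, 7.9, 2.0]
width: 0.0138
```

Emit:
arm_command(
  deltas=[0,0.005,-0.0005,-4,0,0,0,0.011,-0.001,-8.6,0,0,0,0.0122,-0.0015,-8.6,0,0,0,0.0122,-0.0015,-8.6,0,0],
)

```text
time: 9.12
ee_pos: [0.4854, -0.2561, 0.078]
eef_rot: [-0.706, 0.001, -0.002, 0.708]
ft_force: [3.7, 9.5, 2.7]
width: 0.0139
```

Emit:
arm_command(
  deltas=[0,0,0,0,0,0,0,0,0,0,0,0,0,-0.001,0,0,0,0,0,-0.06,0,0,0,0,0,-0.12,0,0,0,0,0,-0.15,0.05,0,0,0,0,-0.18,0.1,0,0,0],
  hand=0.5,
)

```text
time: 10.0
ee_pos: [0.4847, -0.1581, 0.2591]
eef_rot: [0.707, -0.002, 0.003, -0.707]
ft_force: [1.5, 0.9, -0.3]
width: 0.0433
```

```bash
python3 -c "
from h import *
from bench import r
s,Rc=rot();print(s['ee_pos'],s['ft_force'],s['width'],s['joint_positions'].round(2),Rc.as_matrix().round(2))
p=r.camera('scene');a=p['image'][:,:,::-1].copy()
a=a[150:350,200:460];cv2.imwrite('pics/a6.png',cv2.resize(a,None,fx=3,fy=3))
p=r.camera('top');a=p['image'][:,:,::-1].copy()
a=a[200:290,200:440];cv2.imwrite('pics/a6t.png',cv2.resize(a,None,fx=3.3,fy=3.3))
"
```

```text
[ 0.48466117 -0.15810677  0.25908948] [ 1.53925407  0.90274278 -0.28698735] 0.04331230498246238 [ 0.74  0.08 -0.54  1.63  0.04  1.44  0.19] [[ 1.    0.    0.01]
 [-0.01 -0.    1.  ]
 [ 0.   -1.   -0.  ]]
```

View pics/a6.png

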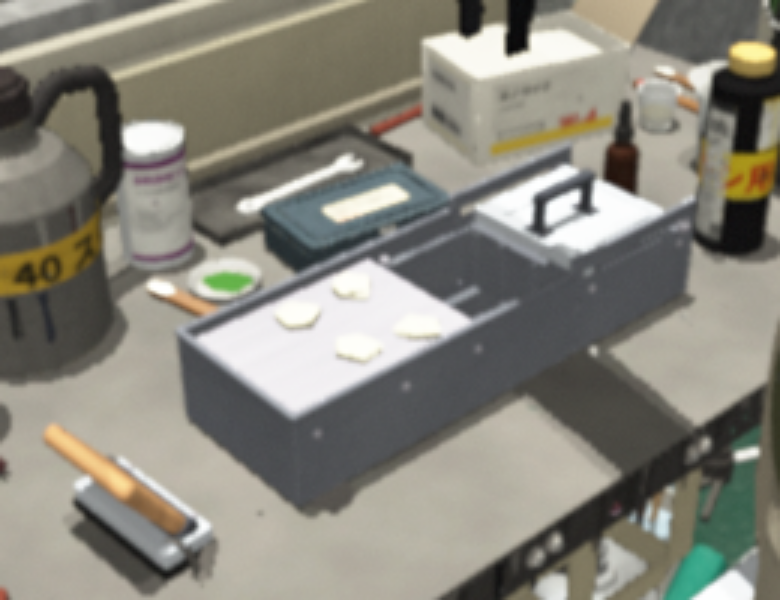

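View pics/a6t.png

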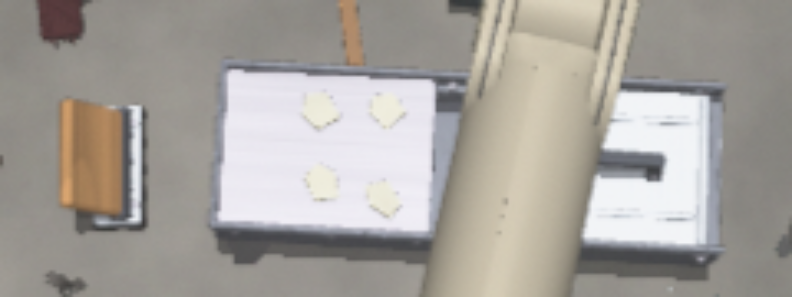

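```bash
cat >> h.py <<'E'
OFF=.025
def scr(g,yaw=0.,off=OFF,hover=0.,sgn=1):
    "reported TCP pose for gripping the scraper whose grip point is g"
    a=np.radians(35);Z=R.from_euler("z",yaw)
    u=Z.apply([0,np.sin(a),np.cos(a)]);n=Z.apply([0,np.cos(a),-np.sin(a)])
    return np.array(g)-(.019+off-hover)*u, frame(-u,sgn*n)
E
python3 - <<'E'
from h import *
g=pose([.4717,.2193,.0794],[0,.0276,.0708])[0];print(g)
for sg in(1,-1):
  p,Rt=scr(g,.0794,hover=.1,sgn=sg);print(p,[x.round(4) for x in delta(p,Rt)],Rt.as_matrix().round(3))
E
```

```text
[0.46951086 0.24681305 0.0708    ]
[0.46696319 0.27883213 0.11667251] [array([-0.0202,  0.1445,  0.4324]), array([-28.4505, -91.3328,  26.8006])] [[-0.065  0.045 -0.997]
 [ 0.817 -0.572 -0.079]
 [-0.574 -0.819 -0.   ]]
[0.46696319 0.27883213 0.11667251] [array([-0.0202,  0.1445,  0.4324]), array([-26.24  ,  82.5687, -27.8553])] [[ 0.065  0.045  0.997]
 [-0.817 -0.572  0.079]
 [ 0.574 -0.819  0.   ]]
```

Emit:
arm_command(
  deltas=[0,-0.01,0.05,-2.8,-9.1,2.7,-0.005,-0.02,0.1,-5.7,-18.3,5.4,-0.008,-0.02,0.15,-8.5,-27.4,8,-0.01,-0.02,0.2,-11.4,-36.5,10.7,-0.012,-0.01,0.26,-14.2,-45.7,13.4,-0.015,0,0.32,-17,-54.8,16,-0.018,0.02,0.37,-19.9,-63.9,18.8,-0.02,0.03,0.41,-22.8,-73,21.4],
  hand=0.6,
)

```text
time: 11.1
ee_pos: [0.4672, 0.2525, 0.2261]
eef_rot: [0.674, 0.292, -0.538, -0.414]
ft_force: [0.9, -1.0, -0.3]
width: 0.0522
```

Run:
```python
from h import *
s,Rc=rot();print(s['time'],s['ee_pos'],s['joint_positions'].round(2))
g=pose([.4717,.2193,.0794],[0,.0276,.0708])[0]
p,Rt=scr(g,.0794,hover=.1);print([x.round(4) for x in delta(p,Rt)])
```

```text
11.1 [0.46722837 0.25251272 0.22605534] [-0.17  0.57 -0.94  1.36  0.65  1.91  0.23]
[array([0.0749, 0.0826, 0.0152]), array([ -6.1569, -18.1914,   5.2294])]
```

Emit:
arm_command(
  deltas=[0.03,0.025,0.005,-3,-9,2.6,0.06,0.06,0.01,-6.1,-18.2,5.2,0.075,0.083,0.015,-6.1,-18.2,5.2,0.075,0.083,0.015,-6.1,-18.2,5.2],
)

```text
time: 11.6
ee_pos: [0.4676, 0.2764, 0.1167]
eef_rot: [-0.616, -0.349, 0.638, 0.305]
ft_force: [0.0, 0.3, 1.1]
width: 0.0522
```

Run:
```python
from h import *
from bench import r
s,Rc=rot();print(s['time'],s['ee_pos'],s['joint_positions'].round(2));M=Rc.as_matrix();e=s['ee_pos']
g=pose([.4717,.2193,.0794],[0,.0276,.0708])[0]
p,Rt=scr(g,.0794,hover=.1);print([x.round(4) for x in delta(p,Rt)])
p=r.camera('scene');a=p['image'][:,:,::-1].copy()
for off,col in ((0,(255,0,0)),(.025,(0,0,255))):
  for k in(-1,1):
    x=proj('scene',[e-off*M[:,1]+k*.026*M[:,0]])[0]; cv2.circle(a,tuple(int(round(t)) for t in x),0,col,-1)
    x=proj('scene',[e+[0,0,off]+k*.026*M[:,0]])[0]; cv2.circle(a,tuple(int(round(t)) for t in x),0,(0,255,0),-1)
a=a[220:360,160:290];cv2.imwrite('pics/a7.png',cv2.resize(a,None,fx=4.2,fy=4.2,interpolation=0))
p=r.camera('top');a=p['image'][:,:,::-1].copy()
for off,col in ((0,(255,0,0)),(.025,(0,0,255))):
  for k in(-1,1):
    x=proj('top',[e-off*M[:,1]+k*.026*M[:,0]])[0]; cv2.circle(a,tuple(int(round(t)) for t in x),0,col,-1)
a=a[200:300,180:300];cv2.imwrite('pics/a7t.png',cv2.resize(a,None,fx=5,fy=5,interpolation=0))
```

```text
11.6 [0.46764418 0.27637717 0.11666337] [-0.27  0.73 -0.93  1.45  0.82  1.83  0.37]
[array([ 0.002 , -0.0014,  0.0005]), array([-0.263 , -0.5086,  0.0831])]
```

View pics/a7.png

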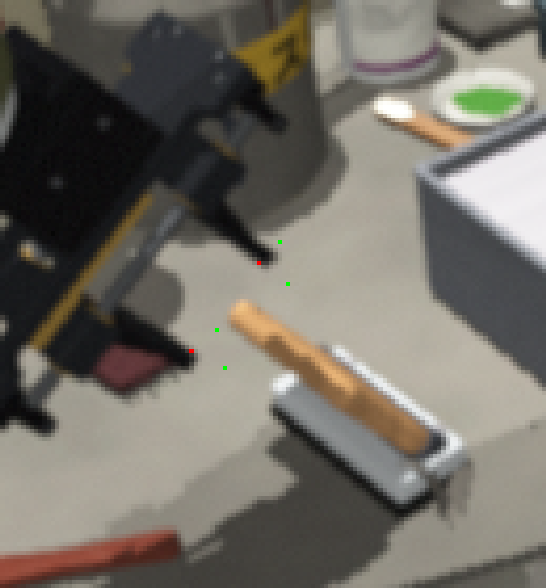

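View pics/a7t.png

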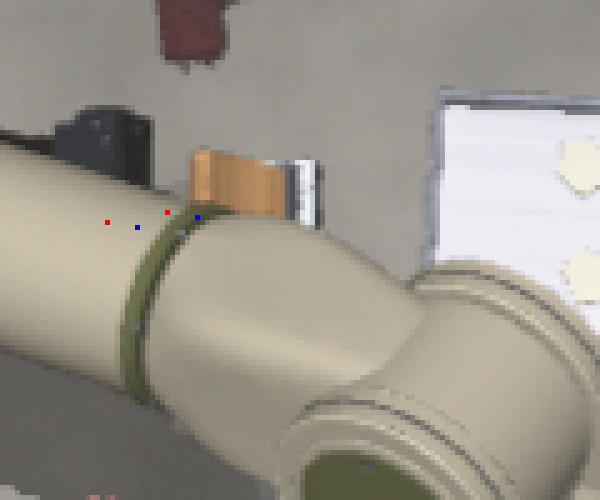

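Emit:
arm_command(
  deltas=[0.002,0.03,0,0,-0.5,0,0.002,0.06,0,0,-0.5,0,0.002,0.085,0,0,-0.5,0,0.002,0.098,0,0,-0.5,0,0.002,0.098,0,0,-0.5,0],
)

```text
time: 12.32
ee_pos: [0.4726, 0.223, 0.0372]
eef_rot: [-0.613, -0.352, 0.639, 0.303]
ft_force: [0.6, 1.3, -0.2]
width: 0.0522
```

Run:
```python
from h import *
from bench import r
s,Rc=rot();print(s['time'],s['ee_pos'],s['ft_force'])
g=pose([.4717,.2193,.0794],[0,.0276,.0708])[0]
p,Rt=scr(g,.0794);print([x.round(4) for x in delta(p,Rt)])
p=r.camera('scene');a=p['image'][:,:,::-1].copy()
a=a[240:360,170:290];cv2.imwrite('pics/a8.png',cv2.resize(a,None,fx=5,fy=5))
```

```text
12.325 [0.47262306 0.22303014 0.03723731] [ 0.57509775  1.32057525 -0.1660933 ]
[array([0.0004, 0.0028, 0.0012]), array([-0.0729,  0.0089,  0.1723])]
```

View pics/a8.png

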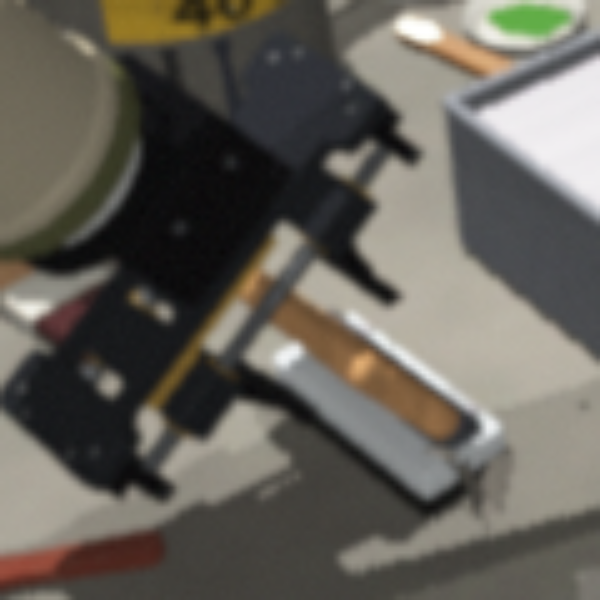

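The handle lies between the fingers (crop pixels 240–400, 250–320). I close on it.

Emit:
arm_command(
  deltas=[0,0.002,0,0,0,0,0,0.002,0,0,0,0,0,0.002,0,0,0,0,0,0.002,0,0,0,0,0,0.002,0,0,0,0,0,0.002,0,0,0,0],
  hand=0,
  grip_force=45,
)

```text
time: 13.12
ee_pos: [0.472, 0.2223, 0.0349]
eef_rot: [-0.612, -0.352, 0.64, 0.302]
ft_force: [-0.0, -2.0, 2.6]
width: 0.0155
```

```bash
cat >> h.py <<'E'
def rel(wps):
    "wps: list of (dx,dy,dz,yaw_deg) world relative -> rows in current tool axes"
    s,Rc=rot();print(s["time"],s["ee_pos"].round(4),s["ft_force"].round(1),s["width"].round(4))
    for dx,dy,dz,yw in wps:
        Rz=R.from_euler("z",yw,degrees=True)
        print(np.r_[Rc.inv().apply([dx,dy,dz]).round(4),(Rc.inv()*Rz*Rc).as_rotvec(degrees=True).round(2)].tolist())
E
python3 -c "
from h import *
rel([(0,0,.05,0),(0,0,.10,0),(0,0,.15,0),(.0128,-.1338,.15,-4.55),(.0128,-.1338,.11,-4.55),(.0128,-.1338,.085,-4.55),(.0128,-.1338,.080,-4.55)])"
```

```text
Traceback (most recent call last):
  File "h.py", line 35, in rel
    s,Rc=rot();print(s["time"],s["ee_pos"].round(4),s["ft_force"].round(1),s["width"].round(4))
                                                                           ^^^^^^^^^^^^^^^^
AttributeError: 'float' object has no attribute 'round'
```

```bash
sed -i 's/s\["width"\].round(4)/round(s["width"],4)/' h.py
python3 -c "
from h import *
rel([(0,0,.05,0),(0,0,.10,0),(0,0,.15,0),(.0128,-.1338,.15,-4.55),(.0128,-.1338,.11,-4.55),(.0128,-.1338,.085,-4.55),(.0128,-.1338,.080,-4.55)])"
```

```text
13.125 [0.472  0.2223 0.0349] [-0.  -2.   2.6] 0.0155
[-0.0286, -0.041, 0.0001, 0.0, 0.0, 0.0]
[-0.0572, -0.0821, 0.0002, 0.0, 0.0, 0.0]
[-0.0857, -0.1231, 0.0004, 0.0, 0.0, 0.0]
[-0.196, -0.0463, -0.0016, 2.6, 3.73, -0.01]
[-0.1732, -0.0135, -0.0017, 2.6, 3.73, -0.01]
[-0.1589, 0.0071, -0.0017, 2.6, 3.73, -0.01]
[-0.156, 0.0112, -0.0017, 2.6, 3.73, -0.01]
```

Emit:
arm_command(
  deltas=[-0.014,-0.02,0,0,0,0,-0.043,-0.0615,0,0,0,0,-0.0715,-0.1026,0,0,0,0,-0.0857,-0.1231,0,0,0,0,-0.12,-0.099,-0.0005,0.8,1.2,0,-0.16,-0.071,-0.001,1.8,2.5,0,-0.196,-0.0463,-0.0016,2.6,3.73,0,-0.1732,-0.0135,-0.0017,2.6,3.73,0],
)

```text
time: 14.12
ee_pos: [0.4866, 0.0851, 0.1464]
eef_rot: [0.628, 0.326, -0.625, -0.328]
ft_force: [0.1, 0.4, -3.6]
width: 0.0157
```

Run:
```python
from h import *
from bench import r
for n in("scene","top"):
    p=r.camera(n);a=p['image'][:,:,::-1].copy()
    a=a[200:320,240:400] if n=="scene" else a[200:300,230:390]
    cv2.imwrite(f'pics/a9{n}.png',cv2.resize(a,None,fx=4.8,fy=4.8))
s,Rc=rot();print(s['time'],s['ee_pos'],s['ft_force'],s['joint_positions'].round(2),s['width'])
```

```text
14.225 [0.48327697 0.08662387 0.1420215 ] [-0.17416381  0.11755832 -3.07263237] [ 0.12  0.49 -0.96  1.71  0.77  1.69  0.57] 0.015535717194806078
```

View pics/a9scene.png

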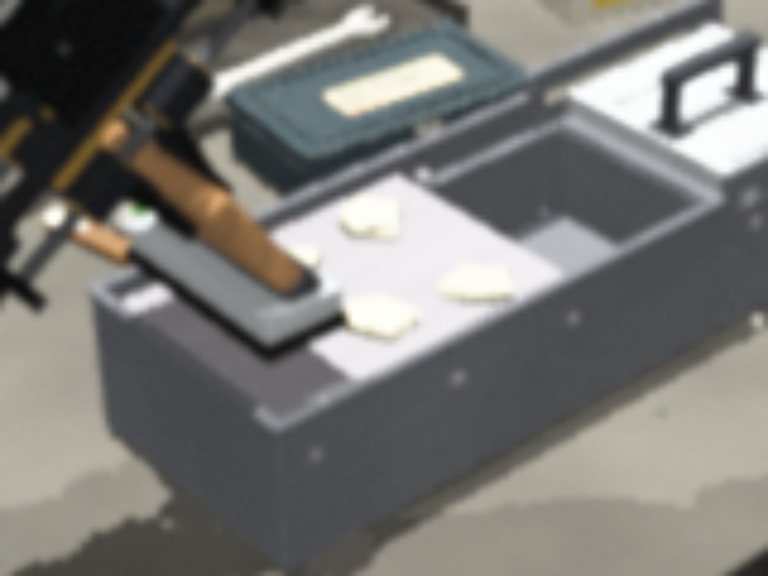

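View pics/a9top.png

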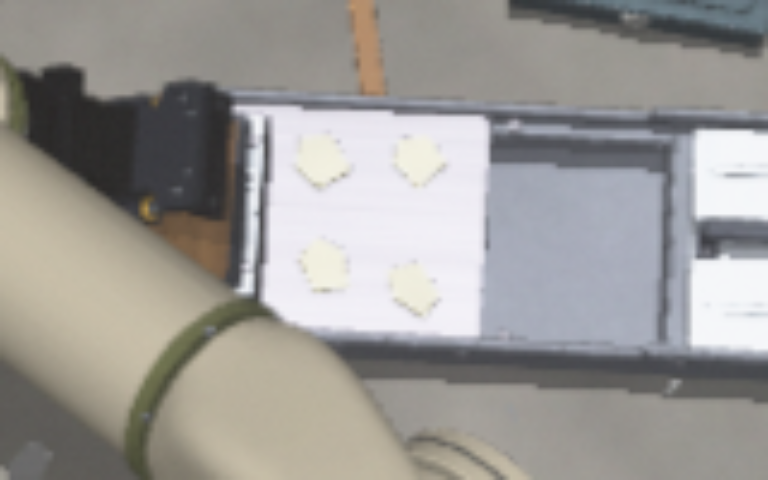

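Run:
```python
from h import *
# expected scraper pose now: relative displacement of TCP from gripping
sp=np.array([.4717,.2193])+np.array([.48328-.472,.08662-.2223]); z=.14202-.0349;print(sp-TR[:2],z)
L=np.array([(.06,-.025,.024),(-.06,-.025,.024),(-.06,.025,.024),(.06,.025,.024)])
P=pose([*sp,0],L)+[0,0,z]
print('top',proj('top',P).round(1).tolist());print('scene',proj('scene',P).round(1).tolist())
for c,uv in(('top',(284.7,223)),('scene',(310.3,262)),('scene',(294.7,269.3)),('scene',(266.5,253))): print(c,uv,(ray(c,uv,z+.024)-TR).round(4))
rel([(0.001,0,-.02,0),(.001,0,-.024,0),(0.001,0,-.028,0)])
```

```text
[-0.00232  0.19932] 0.10712
top [[285.8, 222.8], [283.4, 261.9], [266.8, 261.0], [269.4, 222.0]]
scene [[282.2, 240.7], [313.6, 261.2], [296.2, 269.7], [265.3, 248.1]]
top (284.7, 223) [0.0568 0.1777 0.1311]
scene (310.3, 262) [-0.06    0.182   0.1311]
scene (294.7, 269.3) [-0.059   0.2259  0.1311]
scene (266.5, 253) [0.0381 0.2345 0.1311]
14.225 [0.4833 0.0866 0.142 ] [-0.2  0.1 -3.1] 0.0155
[0.0115, 0.0164, -0.0011, 0.0, 0.0, 0.0]
[0.0137, 0.0197, -0.0012, 0.0, 0.0, 0.0]
[0.016, 0.0229, -0.0012, 0.0, 0.0, 0.0]
```

Emit:
arm_command(
  deltas=[0.0115,0.0164,-0.0005,0,0,0,0.0145,0.0207,-0.0005,0,0,0,0.0145,0.0207,-0.0005,0,0,0],
)

```text
time: 14.6
ee_pos: [0.4852, 0.0892, 0.1194]
eef_rot: [-0.625, -0.328, 0.628, 0.327]
ft_force: [-0.4, 0.2, -2.2]
width: 0.0154
```

Emit:
arm_command(
  deltas=[0.0007,0.001,0,0,0,0,0.0013,0.0018,0,0,0,0,0.0013,0.0018,0,0,0,0],
)

```text
time: 14.98
ee_pos: [0.4853, 0.0887, 0.1174]
eef_rot: [-0.626, -0.328, 0.628, 0.327]
ft_force: [0.7, 0.2, -2.5]
width: 0.0157
```

Emit:
arm_command(
  deltas=[0.0006,0.0008,0,0,0,0,0.0013,0.0018,0,0,0,0,0.0013,0.0018,0,0,0,0],
)

```text
time: 15.35
ee_pos: [0.4853, 0.0887, 0.115]
eef_rot: [-0.626, -0.327, 0.628, 0.327]
ft_force: [1.0, 0.3, -2.1]
width: 0.0158
```

Emit:
arm_command(
  deltas=[0.0006,0.0008,0,0,0,0,0.0013,0.0018,0,0,0,0,0.0013,0.0018,0,0,0,0],
)

```text
time: 15.72
ee_pos: [0.4853, 0.0888, 0.1149]
eef_rot: [-0.627, -0.327, 0.628, 0.326]
ft_force: [-6.9, 0.1, 15.3]
width: 0.0157
```

Run:
```python
from h import *
rel([(0,-.01,0,0),(0,0,.001,0),(0,-.08,.001,0),(0,-.16,0.001,0)])
```

```text
15.725 [0.4853 0.0888 0.1149] [-6.9  0.1 15.3] 0.0157
[-0.0082, 0.0057, 0.0, 0.0, 0.0, 0.0]
[-0.0006, -0.0008, 0.0, 0.0, 0.0, 0.0]
[-0.0661, 0.045, 0.0001, 0.0, 0.0, 0.0]
[-0.1317, 0.0909, 0.0003, 0.0, 0.0, 0.0]
```

Emit:
arm_command(
  deltas=[-0.0047,0.002,0,0,0,0,-0.0129,0.0077,0,0,0,0,-0.0211,0.0134,0,0,0,0,-0.0293,0.0191,0,0,0,0,-0.0375,0.0248,0,0,0,0,-0.0457,0.0305,0,0,0,0,-0.0539,0.0362,0,0,0,0,-0.0621,0.0419,0,0,0,0],
)

```text
time: 16.73
ee_pos: [0.4862, 0.0147, 0.1149]
eef_rot: [-0.626, -0.329, 0.627, 0.327]
ft_force: [-0.1, 4.5, 7.2]
width: 0.0155
```

Run:
```python
from h import *
from bench import r
for n in("scene","top"):
    p=r.camera(n);a=p['image'][:,:,::-1].copy()
    a=a[200:320,240:400] if n=="scene" else a[200:300,230:390]
    cv2.imwrite(f'pics/b1{n}.png',cv2.resize(a,None,fx=4.8,fy=4.8))
rel([(0,-.01,0,0),(0,0,.001,0)])
```

```text
16.825 [0.4861 0.0132 0.1149] [ 1.8 -0.7  4.9] 0.0158
[-0.0082, 0.0057, 0.0, 0.0, 0.0, 0.0]
[-0.0006, -0.0008, 0.0, 0.0, 0.0, 0.0]
```

View pics/b1scene.png

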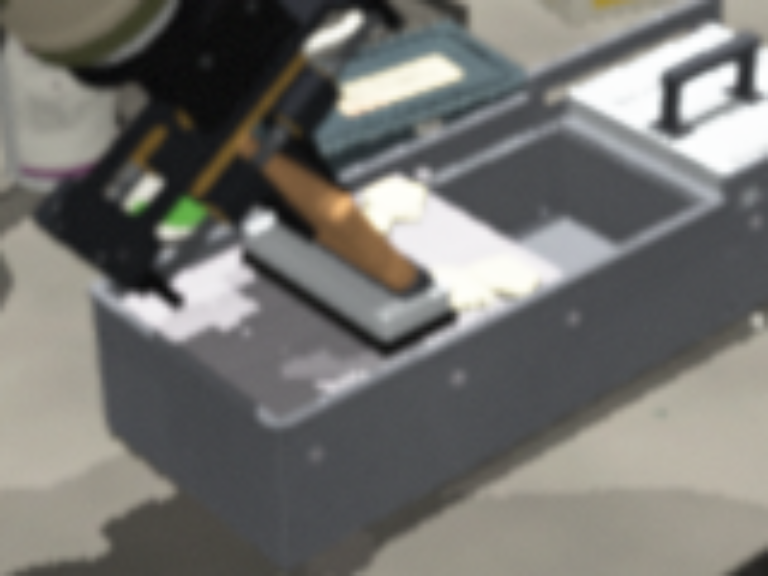

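View pics/b1top.png

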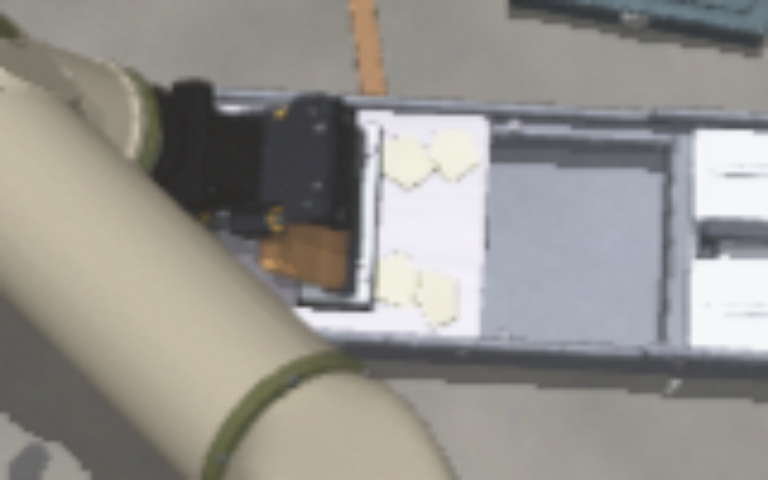

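Emit:
arm_command(
  deltas=[0.0066,-0.0046,0,0,0,0,0.0066,-0.0046,0.006,0,0,0,0.0066,-0.0046,0.011,0,0,0,0,0,0.011,0,0,0,-0.0082,0.0057,0.01,0,0,0,-0.0164,0.0114,0.009,0,0,0,-0.0246,0.0171,0.008,0,0,0,-0.0328,0.0228,0.007,0,0,0],
)

```text
time: 17.82
ee_pos: [0.4793, -0.0244, 0.1148]
eef_rot: [-0.626, -0.329, 0.627, 0.327]
ft_force: [-0.1, 5.1, 9.1]
width: 0.0155
```

Run:
```python
from h import *
from bench import r
for n in("scene","top"):
    p=r.camera(n);a=p['image'][:,:,::-1].copy()
    a=a[200:320,240:400] if n=="scene" else a[200:300,230:390]
    cv2.imwrite(f'pics/b2{n}.png',cv2.resize(a,None,fx=4.8,fy=4.8))
rel([(0,-.01,0,0),(0,0,.001,0)])
```

```text
17.925 [ 0.4793 -0.026   0.1148] [1.5 0.9 6.7] 0.0158
[-0.0082, 0.0057, 0.0, 0.0, 0.0, 0.0]
[-0.0006, -0.0008, 0.0, 0.0, 0.0, 0.0]
```

View pics/b2scene.png

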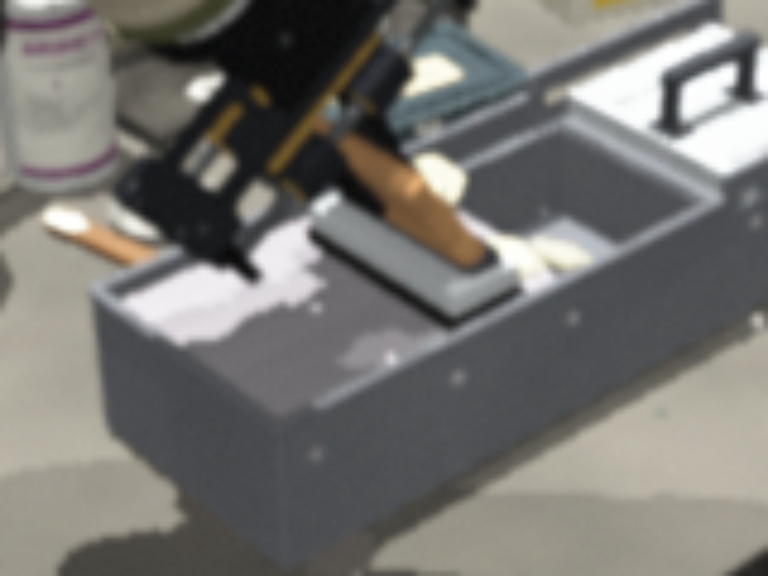

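View pics/b2top.png

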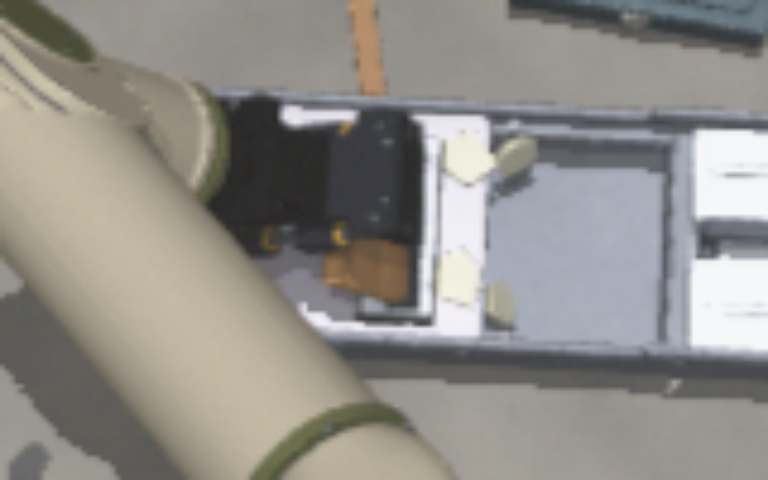

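Emit:
arm_command(
  deltas=[-0.0082,0.0057,-0.001,0,0,0,-0.0164,0.0114,-0.002,0,0,0,-0.0246,0.0171,-0.003,0,0,0,-0.0328,0.0228,-0.004,0,0,0,-0.036,0.025,-0.004,0,0,0,-0.036,0.025,-0.004,0,0,0,-0.036,0.025,-0.004,0,0,0],
)

```text
time: 18.8
ee_pos: [0.4835, -0.0691, 0.1148]
eef_rot: [-0.626, -0.328, 0.627, 0.327]
ft_force: [1.8, 1.8, 7.5]
width: 0.0157
```

Run:
```python
from h import *
from bench import r
for n in("scene","top"):
    p=r.camera(n);a=p['image'][:,:,::-1].copy()
    a=a[200:320,240:400] if n=="scene" else a[200:300,230:390]
    cv2.imwrite(f'pics/b3{n}.png',cv2.resize(a,None,fx=4.8,fy=4.8))
rel([(0,-.01,0,0),(0,0,.001,0)])
```

```text
18.9 [ 0.4835 -0.069   0.1148] [0.5 2.1 7.4] 0.0156
[-0.0082, 0.0057, 0.0, 0.0, 0.0, 0.0]
[-0.0006, -0.0008, 0.0, 0.0, 0.0, 0.0]
```

View pics/b3scene.png

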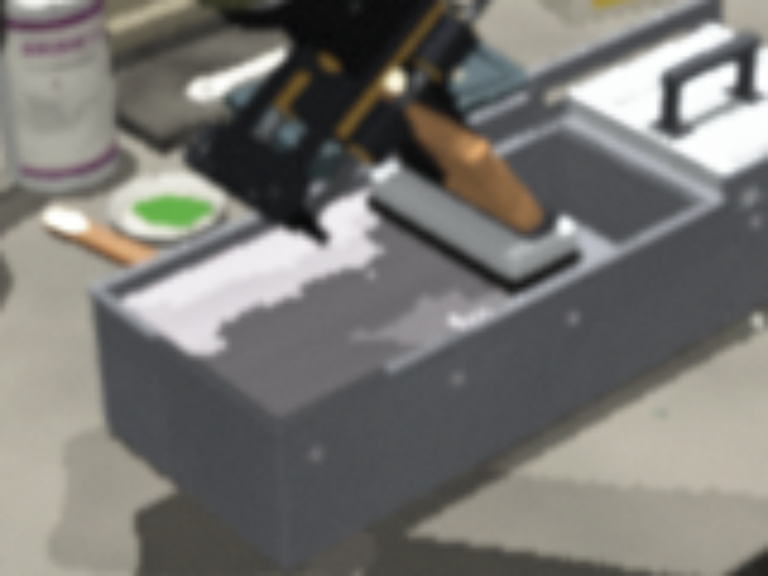

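View pics/b3top.png

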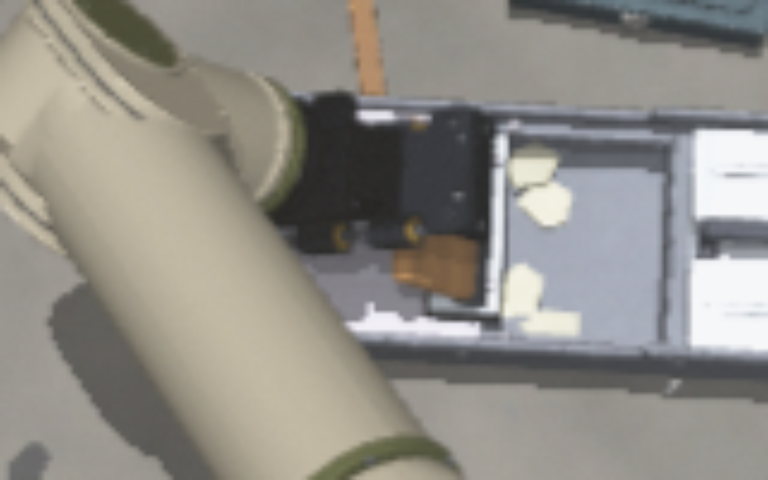

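Run:
```python
from h import *
rel([(0,0.0,0.015,0),(0,.03,.015,0),(0.002,.093,.015,0),(.002,.093,.002,0)])
```

```text
18.9 [ 0.4835 -0.069   0.1148] [0.5 2.1 7.4] 0.0156
[-0.0086, -0.0123, 0.0, 0.0, 0.0, 0.0]
[0.016, -0.0295, -0.0001, 0.0, 0.0, 0.0]
[0.0677, -0.0655, -0.0023, 0.0, 0.0, 0.0]
[0.0752, -0.0548, -0.0023, 0.0, 0.0, 0.0]
```

Emit:
arm_command(
  deltas=[-0.0086,-0.0123,0,0,0,0,0.016,-0.0295,0,0,0,0,0.042,-0.0475,-0.001,0,0,0,0.0677,-0.0655,-0.0023,0,0,0,0.0677,-0.0655,-0.0023,0,0,0,0.074,-0.0565,-0.0023,0,0,0,0.0755,-0.0544,-0.0023,0,0,0,0.0755,-0.0544,-0.0023,0,0,0],
)

```text
time: 19.9
ee_pos: [0.4845, 0.0224, 0.1153]
eef_rot: [-0.626, -0.327, 0.628, 0.327]
ft_force: [-0.5, -0.9, -2.6]
width: 0.0156
```

Run:
```python
from h import *
from bench import r
for n in("scene","top"):
    p=r.camera(n);a=p['image'][:,:,::-1].copy()
    a=a[200:320,240:400] if n=="scene" else a[200:300,230:390]
    cv2.imwrite(f'pics/b4{n}.png',cv2.resize(a,None,fx=4.8,fy=4.8))
rel([(0,0,.001,0)])
```

```text
20.0 [0.4847 0.0227 0.1154] [-0.3  1.2 -2.8] 0.0154
[-0.0006, -0.0008, 0.0, 0.0, 0.0, 0.0]
```

View pics/b4scene.png

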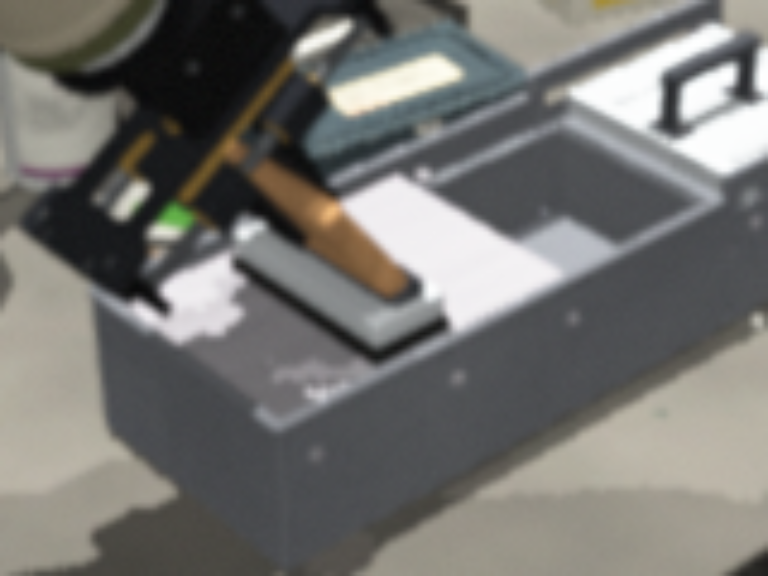

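View pics/b4top.png

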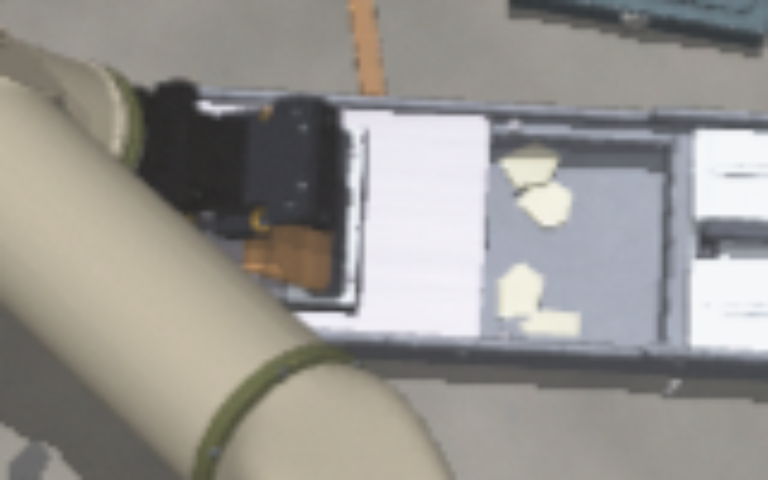

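Run:
```python
from h import *
for x,z in((-.065,.07),(-.075,.07),(-.075,.093),(-.065,.008),(-.03,.008)):
    q=proj('top',[TR+[x,.01,z]])[0];print(x,z,((q-[230,200])*4.8+2.4).round(0))
```

```text
-0.065 0.07 [518. 332.]
-0.075 0.07 [517. 347.]
-0.075 0.093 [519. 342.]
-0.065 0.008 [514. 345.]
-0.03 0.008 [517. 293.]
```

Emit:
arm_command(
  deltas=[0.0006,0.0008,0,0,0,0,0.001,0.0013,0,0,0,0,0.001,0.0013,0,0,0,0],
)

```text
time: 20.38
ee_pos: [0.4847, 0.0229, 0.1149]
eef_rot: [-0.626, -0.327, 0.628, 0.327]
ft_force: [-3.4, 0.4, 6.9]
width: 0.0158
```

Emit:
arm_command(
  deltas=[-0.0006,-0.0008,0,0,0,0,-0.0006,-0.0008,0,0,0,0,-0.0006,-0.0008,0,0,0,0,0,-0.04,0,0,0,0,0,-0.09,0,0,0,0,0,-0.15,0,0,0,0],
  hand=0.5,
)

```text
time: 21.12
ee_pos: [0.4846, 0.1091, 0.2379]
eef_rot: [-0.626, -0.327, 0.628, 0.327]
ft_force: [1.1, 0.6, 1.0]
width: 0.0437
```

Run:
```python
from h import *
from bench import r
for n in("scene","top"):
    p=r.camera(n);a=p['image'][:,:,::-1].copy()
    a=a[200:320,240:400] if n=="scene" else a[200:300,230:390]
    cv2.imwrite(f'pics/b5{n}.png',cv2.resize(a,None,fx=4.8,fy=4.8))
s,Rc=rot();print(s['time'],s['ee_pos'],s['width'],s['joint_positions'].round(2))
# hover above the bar (open): bar at reported -.256 y when gripped at .078
print([x.round(4) for x in delta([.4855,-.2555,.18],frame([0,0,-1],[1,0,0]))])
```

```text
21.225 [0.48544661 0.11383979 0.2410424 ] 0.04338369902897226 [ 0.1   0.42 -1.    1.56  0.73  1.84  0.65]
[array([-0.2695,  0.2598,  0.0024]), array([ 27.2914,  87.3176, -26.9035])]
```

View pics/b5scene.png

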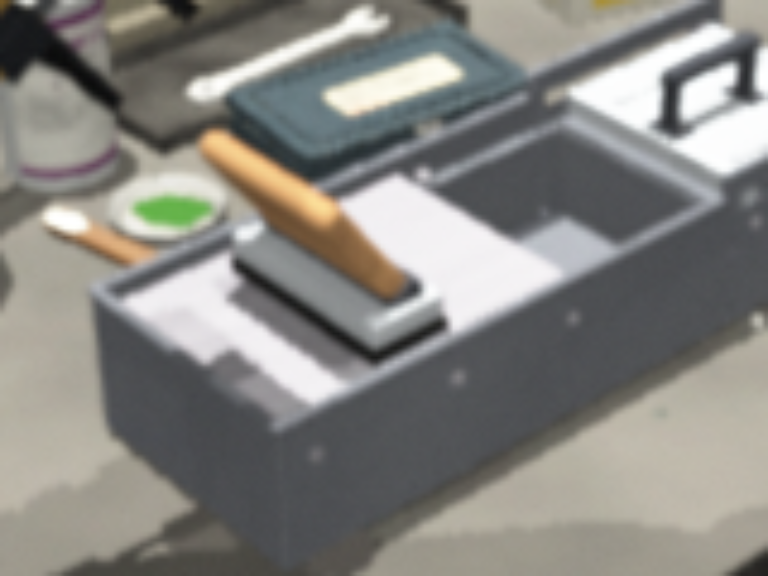

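View pics/b5top.png

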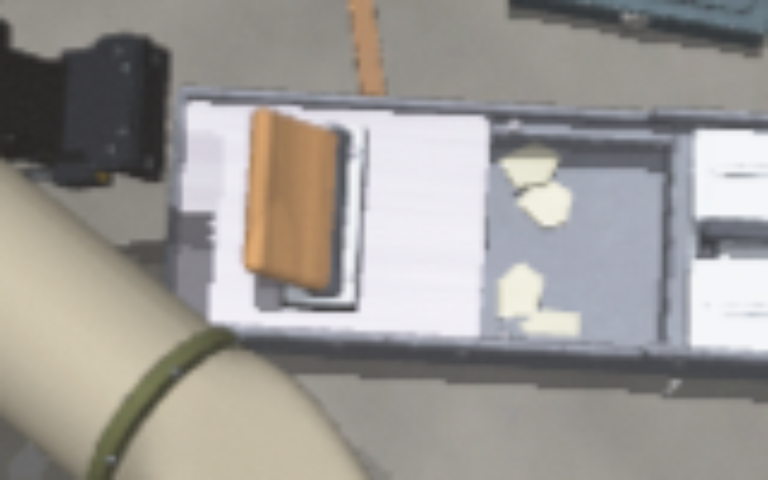

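Run:
```python
from h import *
s,Rc=rot();e=s['ee_pos'];Rt=frame([0,0,-1],[1,0,0]);rv=(Rc.inv()*Rt).as_rotvec(degrees=True)
for f,y,z in((.1,.114,.28),(.2,.10,.30),(.31,.06,.30),(.42,.01,.30),(.53,-.045,.30),(.64,-.10,.29),(.75,-.15,.27),(.86,-.20,.25),):
    print(*Rc.inv().apply(np.array([.4855,y,z])-e).round(3),*(rv*f).round(1),sep=", ")
```

```text
-0.022, -0.032, -0.0, 2.7, 8.7, -2.7
-0.045, -0.041, -0.0, 5.5, 17.5, -5.4
-0.078, -0.018, 0.0, 8.5, 27.1, -8.3
-0.119, 0.01, 0.0, 11.5, 36.7, -11.3
-0.164, 0.042, 0.001, 14.5, 46.3, -14.3
-0.204, 0.081, 0.001, 17.5, 55.9, -17.2
-0.234, 0.126, 0.002, 20.5, 65.5, -20.2
-0.264, 0.171, 0.002, 23.5, 75.1, -23.1
```

Emit:
arm_command(
  deltas=[-0.022,-0.032,0,2.7,8.7,-2.7,-0.045,-0.041,0,5.5,17.5,-5.4,-0.078,-0.018,0,8.5,27.1,-8.3,-0.119,0.01,0,11.5,36.7,-11.3,-0.164,0.042,0.001,14.5,46.3,-14.3,-0.204,0.081,0.001,17.5,55.9,-17.2,-0.234,0.126,0.002,20.5,65.5,-20.2,-0.264,0.171,0.002,23.5,75.1,-23.1],
  hand=0.6,
)

```text
time: 22.22
ee_pos: [0.4829, -0.2077, 0.2469]
eef_rot: [0.727, 0.046, -0.096, -0.678]
ft_force: [0.8, -0.2, 0.1]
width: 0.0523
```

Run:
```python
from h import *
s,Rc=rot();print(s['time'],s['ee_pos'],s['joint_positions'].round(2))
Rt=frame([0,0,-1],[1,0,0])
for z in (.15,.078):print([x.round(4) for x in delta([.4855,-.2555,z],Rt)])
```

```text
22.225 [ 0.48294705 -0.20772846  0.24685042] [ 0.83  0.17 -0.65  1.59  0.19  1.47  0.37]
[array([ 0.0005,  0.0999, -0.0411]), array([ 4.0185, 11.5597, -4.0128])]
[array([ 0.006 ,  0.1715, -0.0366]), array([ 4.0185, 11.5597, -4.0128])]
```

Emit:
arm_command(
  deltas=[0,0.03,-0.02,2,5.8,-2,0,0.07,-0.0411,4,11.5,-4,0.001,0.1,-0.0411,4,11.5,-4,0.003,0.13,-0.039,4,11.5,-4,0.003,0.13,-0.039,4,11.5,-4],
)

```text
time: 22.85
ee_pos: [0.4843, -0.2525, 0.1181]
eef_rot: [-0.707, -0.0, 0.005, 0.708]
ft_force: [0.3, -0.1, 0.6]
width: 0.052
```

Run:
```python
from h import *
from bench import r
s,Rc=rot();print(s['time'],s['ee_pos'],s['ft_force'])
Rt=frame([0,0,-1],[1,0,0])
for z in (.078,):print([x.round(4) for x in delta([.4855,-.2555,z],Rt)])
for n in("scene",):
    p=r.camera(n);a=p['image'][:,:,::-1].copy()
    a=a[150:260,340:460]
    cv2.imwrite(f'pics/c1{n}.png',cv2.resize(a,None,fx=5,fy=5))
```

```text
22.85 [ 0.48434152 -0.25251491  0.11807933] [ 0.33452429 -0.10592874  0.61815143]
[array([ 0.0014,  0.0401, -0.003 ]), array([-0.0713,  0.4275, -0.3714])]
```

View pics/c1scene.png

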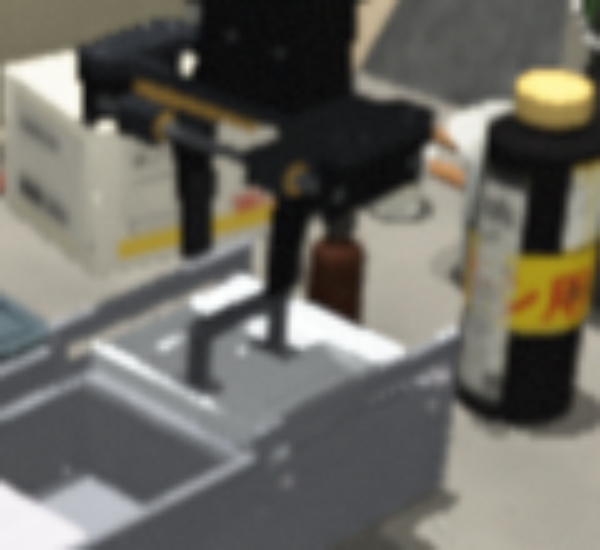

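Emit:
arm_command(
  deltas=[0.001,0.02,-0.002,0,0.4,0,0.001,0.035,-0.002,0,0.4,0,0.001,0.04,-0.002,0,0.4,0],
)

```text
time: 23.28
ee_pos: [0.4865, -0.2547, 0.0792]
eef_rot: [0.707, -0.001, -0.002, -0.707]
ft_force: [0.7, -0.3, 0.1]
width: 0.052
```

Emit:
arm_command(
  deltas=[0,0,0,0,0,0,0,0,0,0,0,0,0,0,0,0,0,0,0,0,0,0,0,0,0,0,0,0,0,0,0,0,0,0,0,0],
  hand=0,
  grip_force=25,
)

```text
time: 24.02
ee_pos: [0.4858, -0.255, 0.0803]
eef_rot: [0.707, -0.002, -0.002, -0.707]
ft_force: [-6.9, 2.3, 5.2]
width: 0.0137
```

Emit:
arm_command(
  deltas=[0,-0.005,0,3,0,0,0,-0.009,0,6,0,0,0,-0.0125,-0.001,8.6,0,0,0,-0.0125,-0.001,8.6,0,0],
)

```text
time: 24.52
ee_pos: [0.4857, -0.2553, 0.0924]
eef_rot: [-0.651, 0.002, 0.002, 0.759]
ft_force: [-6.2, 3.2, 0.9]
width: 0.0134
```

Emit:
arm_command(
  deltas=[0,0.0037,0.0247,0,0,0,0,0.0082,0.0544,0,0,0,0,0.0127,0.084,0,0,0,0,0.0165,0.109,0,0,0,0,0.0185,0.122,0,0,0,0,0.0185,0.122,0,0,0],
)

```text
time: 25.28
ee_pos: [0.4863, -0.1316, 0.0924]
eef_rot: [-0.652, 0.001, 0.002, 0.758]
ft_force: [-5.0, 1.2, -1.5]
width: 0.0138
```

Run:
```python
from h import *
from bench import r
s,Rc=rot();print(s['time'],s['ee_pos'],s['ft_force'],Rc.as_matrix().round(3)[2])
for n in("scene",):
    p=r.camera(n);a=p['image'][:,:,::-1].copy()
    a=a[180:290,300:420]
    cv2.imwrite(f'pics/c2{n}.png',cv2.resize(a,None,fx=5,fy=5))
```

```text
25.275 [ 0.48628716 -0.13163445  0.09242359] [-5.02720692  1.23511232 -1.49178803] [-0.004 -0.989  0.149]
```

View pics/c2scene.png

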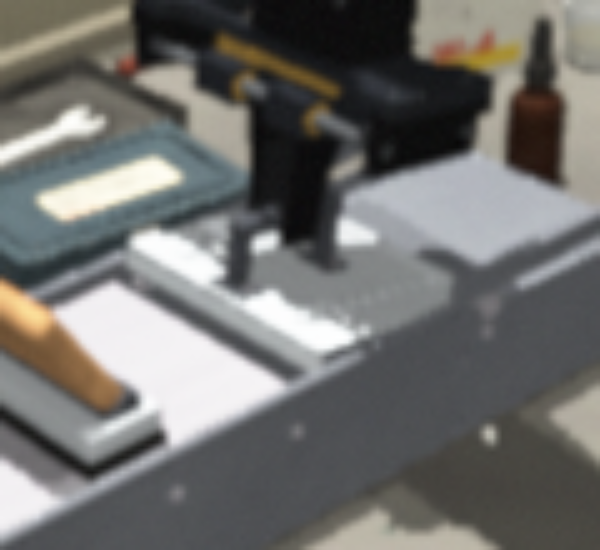

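Emit:
arm_command(
  deltas=[0,0.0006,0.004,0,0,0,0,0.0012,0.0075,0,0,0,0,0.0012,0.0075,0,0,0],
)

```text
time: 25.7
ee_pos: [0.4864, -0.1256, 0.0922]
eef_rot: [-0.652, 0.001, 0.001, 0.758]
ft_force: [-5.4, 0.6, -0.9]
width: 0.0136
```

Emit:
arm_command(
  deltas=[0,0.0003,0.002,0,0,0,0,0.0005,0.0035,0,0,0,0,0.0005,0.0035,0,0,0],
)

```text
time: 26.08
ee_pos: [0.4863, -0.125, 0.0919]
eef_rot: [-0.654, 0.002, 0.0, 0.757]
ft_force: [-3.9, -9.0, -6.9]
width: 0.0137
```

Emit:
arm_command(
  deltas=[0,0.005,-0.001,-4,0,0,0,0.01,-0.0015,-7.5,0,0,0,0.0125,-0.0019,-8.6,0,0,0,0.0125,-0.0019,-8.6,0,0],
)

```text
time: 26.58
ee_pos: [0.4865, -0.1249, 0.0802]
eef_rot: [0.709, -0.002, -0.0, -0.705]
ft_force: [-5.6, -7.9, 2.2]
width: 0.0138
```

Run:
```python
from h import *
from bench import r
s,Rc=rot();print(s['time'],s['ee_pos'],s['ft_force'],Rc.as_matrix().round(3)[2])
for n in("scene",):
    p=r.camera(n);a=p['image'][:,:,::-1].copy()
    a=a[180:290,300:420]
    cv2.imwrite(f'pics/c3{n}.png',cv2.resize(a,None,fx=5,fy=5))
```

```text
26.575 [ 0.48650771 -0.12489876  0.08024492] [-5.64516789 -7.92260533  2.16715716] [-0.003 -1.    -0.005]
```

View pics/c3scene.png

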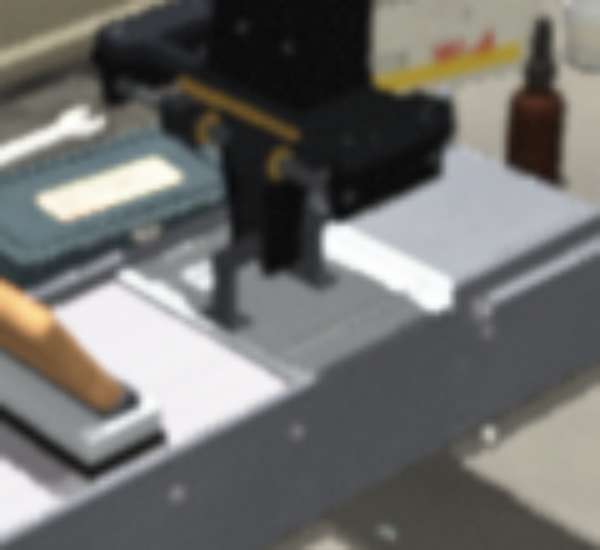

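The cover lies flat at the shut position. Next I release the bar and go straight up.

Emit:
arm_command(
  deltas=[0,0,-0.001,0,0,0,0,0,-0.001,0,0,0,0,0,-0.001,0,0,0,0,-0.002,-0.001,0,0,0,0,-0.06,-0.001,0,0,0,0,-0.12,-0.001,0,0,0,-0.03,-0.18,-0.03,0,0,0,-0.06,-0.22,-0.07,0,0,0],
  hand=0.5,
)

```text
time: 27.62
ee_pos: [0.4331, -0.1839, 0.2951]
eef_rot: [0.708, 0.001, -0.002, -0.706]
ft_force: [0.8, -1.5, -0.5]
width: 0.0434
```

Emit:
arm_command(
  deltas=[0,0,-0.05,0,0,0,-0.03,0,-0.1,0,0,0,-0.05,0,-0.15,0,0,0,-0.07,0,-0.2,0,0,0,-0.07,0,-0.2,0,0,0],
)

```text
time: 28.25
ee_pos: [0.3604, -0.3881, 0.2922]
eef_rot: [0.707, -0.003, 0.001, -0.707]
ft_force: [0.1, 0.5, -0.8]
width: 0.0438
```

Run:
```python
from h import *
from bench import r
s,Rc=rot();print(s['time'],s['ee_pos'],s['ft_force'])
for n in("scene","top"):
    p=r.camera(n);a=p['image'][:,:,::-1].copy()
    cv2.imwrite(f'pics/d_{n}.png',a)
    a=a[180:300,270:430] if n=="scene" else a[200:300,255:425]
    cv2.imwrite(f'pics/d1{n}.png',cv2.resize(a,None,fx=4.6,fy=4.6))
    print(n,[(q,[(round(d["conf"],2),np.round(d["centre"]).tolist()) for d in r.boxes_of(p,q)][:4]) for q in("flake_1",)])
```

```text
28.25 [ 0.36040687 -0.38810892  0.29219685] [ 0.05135097  0.50604643 -0.75525683]
scene [('flake_1', [])]
top [('flake_1', [(0.64, [250.0, 352.0])])]
```

View pics/d1scene.png

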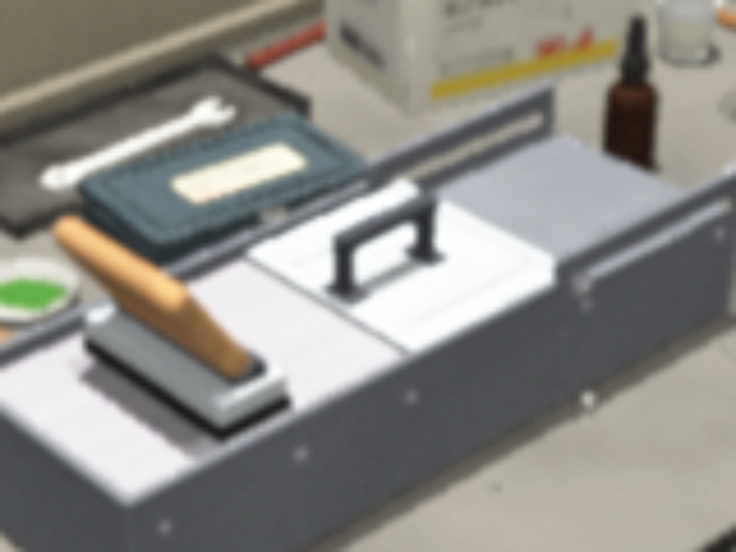

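View pics/d1top.png

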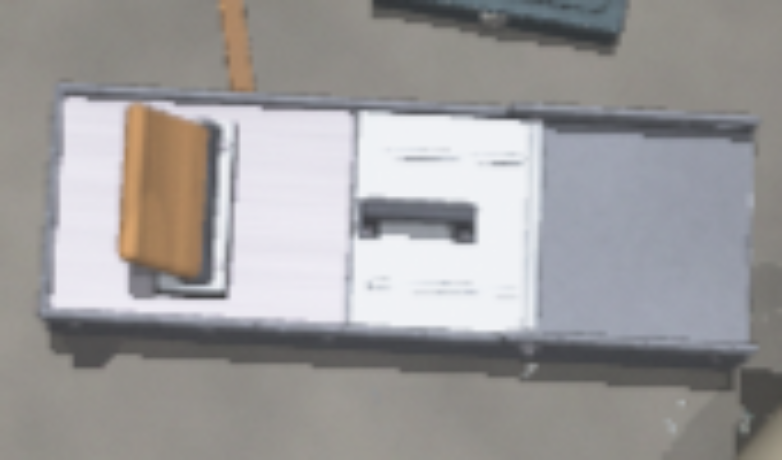

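View pics/d_scene.png

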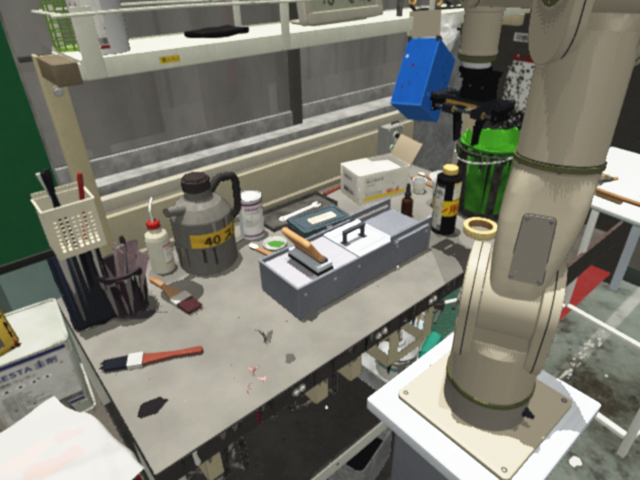

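Run:
```python
from h import *
b={n:cv2.imread(f'pics/d_{n}.png') for n in C}
for n,(r0,r1,c0,c1) in dict(scene=(215,250,338,375),top=(235,262,328,366)).items():
    a=cv2.cvtColor(C[n]["image"][:,:,::-1].copy(),6).astype(np.float32)[r0:r1,c0:c1];d=cv2.cvtColor(b[n],6).astype(np.float32)[r0:r1,c0:c1]
    print(n,cv2.phaseCorrelate(a,d,cv2.createHanningWindow(a.shape[::-1],cv2.CV_32F)),abs(a-d).max())
for n in C:
    D=abs(C[n]["image"][:,:,::-1].astype(int)-b[n]).max(2)>40
    l,_,st,_=cv2.connectedComponentsWithStats(D.astype(np.uint8));print(n,[s.tolist() for s in st[1:] if s[4]>15])
```

```text
scene ((-0.03410750241169325, 0.0999232703296542), 0.9641282816727956) 25.0
top ((0.003994001228996069, 0.4481991906971512), 0.9942994967654899) 14.0
scene [[464, 0, 67, 22, 538], [529, 0, 20, 35, 492], [549, 0, 12, 25, 185], [560, 0, 11, 23, 147], [631, 0, 9, 14, 101], [460, 2, 9, 4, 21], [544, 10, 66, 141, 4529], [467, 21, 13, 35, 294], [457, 25, 6, 9, 30], [489, 24, 12, 32, 238], [624, 25, 13, 36, 83], [549, 29, 7, 26, 37], [529, 43, 12, 20, 165], [514, 47, 126, 154, 3093], [459, 55, 7, 6, 32], [474, 56, 14, 7, 91], [430, 62, 61, 85, 1998], [532, 71, 3, 10, 19], [504, 100, 12, 10, 89], [497, 112, 11, 8, 41], [519, 113, 7, 29, 50], [587, 186, 10, 19, 83], [524, 201, 7, 5, 18], [575, 205, 15, 27, 125], [514, 217, 16, 35, 53], [546, 219, 12, 45, 138], [282, 227, 52, 53, 1302], [431, 238, 40, 51, 609], [477, 257, 13, 47, 107], [334, 261, 13, 3, 26], [461, 262, 17, 76, 184], [508, 267, 38, 18, 396], [490, 269, 52, 33, 563], [530, 269, 37, 102, 628], [562, 289, 3, 14, 22], [215, 292, 57, 57, 1331], [536, 302, 4, 14, 16], [556, 306, 7, 19, 40], [557, 378, 24, 23, 179], [542, 396, 45, 44, 988], [516, 439, 8, 6, 20]]
top [[280, 222, 27, 43, 907], [218, 230, 27, 41, 882], [280, 232, 233, 242, 13613], [415, 280, 16, 19, 140], [429, 299, 157, 107, 6031], [488, 318, 37, 10, 113], [416, 368, 9, 5, 25], [316, 390, 11, 8, 55], [352, 394, 15, 8, 19], [259, 401, 11, 10, 22], [270, 407, 9, 26, 57], [274, 438, 8, 11, 23]]
```

```bash
python3 -c "
from bench import r
print(r.close_job())"
```

```text
the job is handed in; nothing more can be done
None
```

The job is done and was handed in at about 28.4 s of the 64 s allowed. I did it in the order you asked:
1. **Cover open:** I lifted the cover over the bumps and slid it to its open stop.
2. **Flakes:** I pushed all four into the well with the scraper block.
3. **Scraper:** I set it down flat on the bare plate.
4. **Cover shut:** I lifted it back over the bumps, slid it to its shut stop, lowered it flat and let go.

**Last checks:**
- All four flakes lay in the well before I closed it. One was partly hidden by the near ledge, and where it cut off in the picture matches it lying below the ledge.
- The cover handle is back where it started, to within about half a pixel in both pictures.
- The before-and-after comparison shows no change at the brush, the dropper bottle or the black can.
- Forces stayed low: the highest reading was 15 N, when the scraper met the plate.

**What went wrong or disagreed:**
- **First grasp missed:** the fingers closed on nothing at the bar. The fingertips are about 25 mm further back along the tool than the reported tool position. I corrected for this in every later grasp.
- **Flake drifting:** one flake began to slide past the end of the block, so I backed off, moved the block sideways and pushed again.
- **False detection:** at the end the network reported one "flake" (0.64) in the top picture, at the cover's handle. The picture shows only the handle there.

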